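# Snap the covers onto the filter rack and purge it

## Robot

A 6-joint arm with a two-finger parallel gripper is mounted at the origin on a cart in front of the work surface, level with it; the furniture and walls round the work are solid. World frame = base frame: x ahead of the robot, y to its left, z up, the work surface at z = 0. Lengths are in m, angles in rad, forces in N, time in s.
With the tool pointing down it reaches from about 0.375 to 0.825 m from the base axis. Payload 5.5 kg.
Tool frame: the origin (TCP) lies midway between the tips of the shut fingers; the grasp point (between the pads) lies robot.grasp_offset behind it (robot.grasp_offset is the distance from the TCP to the grasp point, in m); z points along the fingers, x is the direction in which the jaws open and shut, and the axes are right-handed (so a half turn about z gives the same grasp; the last joint's range is limited). The gripper opens to 85 mm and grips with 20 to 120 N. Pads are 22 mm wide; open, the fingers measure 114 mm over their backs; the gripper's body (76 mm by 85 mm) begins 54 mm behind the grasp point. The pads swing forward as they close: fully open they stand 13 mm farther back than shut.
Start: joints at [1.197, 0.314, -0.047, 1.21, 0, 1.571], TCP at [0.219, 0.559, 0.231] pointing down, gripper open.
Joint ranges: [-2.67, 2.67], [-0.69, 1.73], [-1.03, 1.25], [-2.08, 2.16], [-1.42, 1.45], [-3.14, 3.14]. Speed limits (rad/s): [2.39, 2.39, 3.01, 3.14, 3.14, 3.14].

## Interface

Orientations are given as a unit quaternion [x, y, z, w].
In Python, from cell import robot, viewer, recognise gives the robot as it stands.
- The arm moves only by the tool step_arm, never from a script. Its argument "series" is a list of rows, each a list of 7 numbers: the finger opening in mm, from 0 to 85.4, then the shift along the tool's x, y, z in units of 40 mm (1.0 is 40 mm), then the turn, a rotation vector about the tool's x, y, z in units of 6 degrees (1.0 is 6 degrees). In form: [[grip, x, y, z, rx, ry, rz], ...]. A call has 1 to 12 rows; each row shifts and turns the commanded pose from where the row before left it, along the tool's axes as they then stand; what a row does not reach is not made up. A row lasts 1/10 s, in which the tool goes at most 50 mm and 8.59 degrees, less where a joint would pass 70% of its speed; a pose out of reach is approached as far as the arm can. A call is refused whole if a number of a shift passes 1 or a number of a turn 1, either way. A call with a gripper value outside its range is refused whole. The fingers move at their own pace and stop on an object; "squeeze" is the grip in N (left out, the last holds). Time passes only in rows, so rows that do not move let the fingers close. It gives the time, the measured TCP pose, the force and the opening at its end, in the units of the state.
- robot.read_state(): the state, without advancing time (a new reading comes with each control period).
- viewer.camera(name): name is "scene" or "side" or "wrist"; returns the picture (384x512x3 uint8, red, green, blue); there is no depth.
- viewer.camera_params(name): a dict with "mtx" (3x3 intrinsics, pixels), "origin" and "rotation" of the camera in the world; the wrist camera has in their place "hand_eye" (4x4, takes a point from camera to tool coordinates, whose origin is the TCP and whose axes are the tool frame's). Camera axes: x right, y down, z forward; pixel columns grow to the right and rows downward; lengths in m; the calibration is good to about 2 mm. A picture is of the moment at which its call begins: read the wrist's pose just before it. camera_params takes no time and is no camera call.
- robot.hand_in(): hands the job in, once; it reports no verdict.
Trained networks look in the newest picture that a camera, given by its name, has taken for a name from the list of things; names that differ only in an ending like _2 or _b are one class to them, and where a whole thing is asked for, a point or a joint stands for the part that bears it (a point fixed in the world has none). Each returns a list of dicts, best first, with "confidence" (0 to 1); they miss things now and then, are a little off and sometimes report something else, mostly with a low value. They report only what shows in the picture. A call takes as long as a camera call. They do not tell look-alikes from the thing itself.
- recognise(camera, thing): "xy" ([column, row] in pixels, amid what is visible of it).
The state is a dict: "clock": time; "joints": joint angles; "qvel": joint speeds; "joint_efforts": joint torques, N m; "tool_pos": TCP position; "tcp_rot": TCP orientation; "ft_force": force on the tool from outside, world axes, zero at the start; "torque": the same for the moment, N m; "opening": finger opening in m.
Only numpy, scipy, OpenCV 4.12 (cv2) and the standard library are available. Lean on these libraries where they do the work, as an engineer would, in place of code of your own. Each camera call takes 0.05 s, during which the arm holds its last target.

## Task

Set every orange filter cover that lies on the bench, knob up, on a free holder of the rack, and snap each one fully home under its blue catches by pressing squarely down on it with the seating tool; fingers may carry the covers and set them down but must not push them home. Once all are home, push the green purge slide through its full stroke and let it spring back. Finish with the seating tool standing upright, wholly on its round grey pad, and leave the wash bottle, the steel cup and the small vial standing where they are.

Things in the scene. Friction and masses are not known exactly. Their poses are not given: they have to be found in the camera images.
- rack: Fixed filter rack: aluminium base plate 100 (x) x 335 (y) x 12 mm. Origin on the bench under the plate's centre; x points away from the robot, y along the rack. Three white round holders at y = +115, +30, -55 mm (seat1-3); green purge slide at y = -130 mm. Each holder has two blue sprung catches at its -x and +x sides (out to 36 mm from its axis) and two fixed white cheeks at its -y and +y sides.
- seat1 (a point): Centre of the top face of the first holder's seat, 24 mm above the bench; axes as the rack's. A cover set on a holder first rests on the catches' ramps, unclicked, its underside 11 to 12 mm above this point. A peak of about 10 to 15 N pushes it down past the noses onto the seat, where the catches snap over its rim: home, its underside on this face (its centre point 14 mm above this point).
- seat2 (a point): The same for the second holder. Catches: ramps start 25 mm from the holder's axis at z = 31 mm over the bench and rise outward, 30 deg from the vertical, to 43 mm; they spring outward up to 6 mm. Cheeks: inner faces 30 mm from the axis, flaring outward above z = 36 mm, top at 42 mm.
- seat3 (a point): The same for the third holder, next to the purge slide.
- purge_slide (a joint): Travel of the green purge slide along the rack's +x, m: 0 = out (sprung), 0.025 = fully pushed. The spring needs about 2 N to start and 7 N at the end of the stroke; it returns by itself.
- purge_face (a point): Centre of the front face (rack -x side) of the slide's upright green plate; moves with it. The plate is 36 mm wide (rack y), 6 mm thick, from z = 20 to 66 mm over the bench; this point is 48 mm up. There is free room in front of it, over the 12 mm base plate; behind it is a grey guide block up to z = 62 mm.
- cover1_center (a point): Orange filter cover: a disc 56 mm across and 4 mm thick with a central round knob 18 mm across that rises 24 mm above the disc (28 mm high in all, 60 g, most of it in the disc). This point is on its axis 14 mm above its underside; z points out of the knob. It lies knob up on the bench. May be absent.
- cover2_center (a point): A second cover, just the same. May be absent.
- cover3_center (a point): A third cover, just the same. May be absent.
- tool_handle (a point): Seating tool, 250 g, 106 mm high, upright: a steel cup open below, 42 mm across, 38 mm high, bore 28 mm across and 32 mm deep (goes over a cover's knob), under a round white handle 21 mm across at its foot (38 mm up) and 25 mm at 100 mm up. This point is on its axis in the handle, 70 mm above the lower rim; z points up along the handle.
- tool_foot (a point): Centre of the tool's open lower rim, the annular face that presses on a cover round its knob.
- pad_top (a point): Centre of the top face of the round grey pad (fixed, 84 mm across, 5 mm high) on which the seating tool stands and to which it returns.
- wash_bottle: Grey plastic wash bottle with a bent spout, 80 x 82 x 190 mm, a bystander; origin at the centre of its underside.
- steel_cup: White steel cup, 65 mm across, 88 mm high, a bystander; origin at the centre of its underside.
- vial: Small plastic bottle with white cap, 36 mm across, 75 mm high, a bystander; origin at the centre of its underside.
Not all that is in view belongs to the job. Leave any red look-alike of the part that bears cover3_center alone.

How it is judged:
On the way, in this order (a step that is already met when the one before it is completed fails the run):
1. every cover present has snapped home in a holder (((horizontal distance between cover1_center and seat1 below 0.005 m and z of cover1_center in the frame of seat1 between 0.0115 and 0.0153 m) or (horizontal distance between cover1_center and seat2 below 0.005 m and z of cover1_center in the frame of seat2 between 0.0115 and 0.0153 m) or (horizontal distance between cover1_center and seat3 below 0.005 m and z of cover1_center in the frame of seat3 between 0.0115 and 0.0153 m)) and angle between each of cover1_center, cover2_center, cover3_center's own z axis and vertical below 0.05 rad and ((horizontal distance between cover2_center and seat1 below 0.005 m and z of cover2_center in the frame of seat1 between 0.0115 and 0.0153 m) or (horizontal distance between cover2_center and seat2 below 0.005 m and z of cover2_center in the frame of seat2 between 0.0115 and 0.0153 m) or (horizontal distance between cover2_center and seat3 below 0.005 m and z of cover2_center in the frame of seat3 between 0.0115 and 0.0153 m)) and ((horizontal distance between cover3_center and seat1 below 0.005 m and z of cover3_center in the frame of seat1 between 0.0115 and 0.0153 m) or (horizontal distance between cover3_center and seat2 below 0.005 m and z of cover3_center in the frame of seat2 between 0.0115 and 0.0153 m) or (horizontal distance between cover3_center and seat3 below 0.005 m and z of cover3_center in the frame of seat3 between 0.0115 and 0.0153 m))), for 0.2 s.
2. the purge slide is pushed through its stroke (value of joint purge_slide above 0.0215 m), for 0.05 s.
At the end, for the whole second after the job is handed in: Every cover present is on a seat: within 5 mm of its axis, under 1.3 mm above it, flat. After that the slide went at least 21.5 of its 25 mm, and is back out (4 mm). The tool stands at rest on its pad (centres within 21 mm). The bystanders stand within 40 mm of where they were (all of step 1 and value of joint purge_slide below 0.004 m and horizontal distance between tool_foot and pad_top below 0.021 m and z of tool_foot in the frame of pad_top below 0.004 m and angle between tool_handle's own z axis and vertical below 0.08 rad and linear speed of seating_tool below 0.02 m/s and angle between each of wash_bottle, steel_cup, vial's own z axis and vertical below 0.15 rad and distance of each of wash_bottle, steel_cup, vial from where it was at the start of the episode below 0.04 m); the robot touches nothing.
It fails at once if the fingers push cover1 home (more than 3 N from the fingers on a level cover that is pushed in over 7 mm but not home) (((horizontal distance between cover1_center and seat1 below 0.01 m and z of cover1_center in the frame of seat1 between 0.0157 and 0.0178 m) or (horizontal distance between cover1_center and seat2 below 0.01 m and z of cover1_center in the frame of seat2 between 0.0157 and 0.0178 m) or (horizontal distance between cover1_center and seat3 below 0.01 m and z of cover1_center in the frame of seat3 between 0.0157 and 0.0178 m)) and angle between cover1_center's own z axis and vertical below 0.08 rad and contact force between the fingers and cover1 above 3 N).
It fails at once if the fingers push cover2 home (more than 3 N from the fingers on a level cover that is pushed in over 7 mm but not home) (((horizontal distance between cover2_center and seat1 below 0.01 m and z of cover2_center in the frame of seat1 between 0.0157 and 0.0178 m) or (horizontal distance between cover2_center and seat2 below 0.01 m and z of cover2_center in the frame of seat2 between 0.0157 and 0.0178 m) or (horizontal distance between cover2_center and seat3 below 0.01 m and z of cover2_center in the frame of seat3 between 0.0157 and 0.0178 m)) and angle between cover2_center's own z axis and vertical below 0.08 rad and contact force between the fingers and cover2 above 3 N).
It fails at once if the fingers push cover3 home (more than 3 N from the fingers on a level cover that is pushed in over 7 mm but not home) (((horizontal distance between cover3_center and seat1 below 0.01 m and z of cover3_center in the frame of seat1 between 0.0157 and 0.0178 m) or (horizontal distance between cover3_center and seat2 below 0.01 m and z of cover3_center in the frame of seat2 between 0.0157 and 0.0178 m) or (horizontal distance between cover3_center and seat3 below 0.01 m and z of cover3_center in the frame of seat3 between 0.0157 and 0.0178 m)) and angle between cover3_center's own z axis and vertical below 0.08 rad and contact force between the fingers and cover3 above 3 N).
It fails at once if the wash bottle, the cup or the vial is knocked over (angle between any of wash_bottle, steel_cup, vial's own z axis and vertical above 0.6 rad).
Of cover1, cover2, cover3 only 2 to 3 are there at a start; the rules pass over those that are not, and their reading is None.
At some moment in a run one of cover1, cover2, cover3 may be knocked a few centimetres aside while the robot is not near it.
Once in a run the grip may slacken for a moment while it holds something.
It also fails if it takes over 210 s, if anything falls off the work surface, if the arm or the gripper's body presses on something with over 40 N, if the wrist force passes 120 N, or if a joint passes its speed limit or range.

## Working session

There is one attempt and no reset: what is moved stays moved. The work goes in short steps, Python scripts to look and compute and a tool call to move; the robot and the scene stay as the last step left them, time stands still between calls to the robot, and variables do not carry over. Pictures are saved under pics/ and viewed, and the job is handed in when it is done.

Besides the shell and the picture viewer there is one more tool, called after "Call:" as name([rows], argument=value, ...), one row to a line, values as JSON. step_arm: Moves the arm, as the interface text tells. Its arguments: {"type":"object","properties":{"series":{"type":"array"},"squeeze":{"type":"number"}},"required":["series"]}

```bash
ls; mkdir -p pics; cat > h.py <<'E'
import numpy as np, cv2
from cell import robot, viewer, recognise
from scipy.spatial.transform import Rotation as R
def cam(name):
    s=robot.read_state(); im=viewer.camera(name); p=viewer.camera_params(name)
    K=np.array(p["mtx"])
    if "hand_eye" in p:
        T=np.eye(4);T[:3,:3]=R.from_quat(s["tcp_rot"]).as_matrix();T[:3,3]=s["tool_pos"]
        T=T@np.array(p["hand_eye"])
        o,Rm=T[:3,3],T[:3,:3]
    else: o,Rm=np.array(p["origin"]),np.array(p["rotation"])
    return im,K,o,Rm
def save(im,n): cv2.imwrite("pics/"+n,im[:,:,::-1])
def onz(px,z,K,o,Rm):
    d=Rm@np.linalg.inv(K)@np.array([px[0],px[1],1.]); return o+d*(z-o[2])/d[2]
def proj(P,K,o,Rm):
    q=K@(Rm.T@(np.array(P,float)-o)); return q[:2]/q[2]
E
python3 - <<'E'
from h import *
s=robot.read_state(); print(s, getattr(robot,'grasp_offset',None))
for n in ("scene","side","wrist"):
    im,K,o,Rm=cam(n); save(im,n+"0.png"); print(n,K.tolist(),o,Rm.tolist())
    zs=dict(cover3_center=.02,tool_handle=.075,pad_top=.005,purge_face=.048,seat1=.024,rack=.012,wash_bottle=.09,steel_cup=.044,vial=.037)
    for t in zs:
        try:
            for r in recognise(n,t)[:5]: print(n,t,np.round(r["xy"]),round(r["confidence"],2),np.round(onz(r["xy"],zs[t],K,o,Rm),3))
        except Exception as e: print(t,e)
E
```

```text
pics
{'clock': 0.0, 'joints': array([ 1.19699344e+00,  3.14226030e-01, -4.80586557e-02,  1.21022318e+00,
       -4.19385609e-07,  1.57077253e+00]), 'qvel': array([ 1.14810980e-03, -1.01042327e-04,  1.52166692e-03,  3.36089037e-04,
       -7.33870801e-04,  4.30274408e-05]), 'joint_efforts': array([ 1.76146143e-03, -5.39585567e+01,  3.39747369e+01,  1.92790217e-02,
        3.56981388e-05,  6.16885572e-06]), 'tool_pos': array([0.21888367, 0.5580281 , 0.23044353]), 'tcp_rot': array([ 8.26176490e-01,  5.63410752e-01, -7.06909021e-04,  4.82305504e-04]), 'ft_force': array([-0.08717074, -0.65904891, -0.42748705]), 'torque': array([0.03995748, 0.03200684, 0.02800336]), 'opening': 0.08545868846961183} 0.0187
scene [[426.2613310663779, 0.0, 253.0622915042986], [0.0, 426.2613310663779, 187.43900964269164], [0.0, 0.0, 1.0]] [-0.4654633  -0.62567014  0.61294811] [0.7420339939387813, -0.3835843442348463, 0.25482035737736025, -0.48715006739531286]
cover3_center matmul: Input operand 1 has a mismatch in its core dimension 0, with gufunc signature (n?,k),(k,m?)->(n?,m?) (size 3 is different from 4)
to
[... 2291 characters left out ...]
wash_bottle matmul: Input operand 1 has a mismatch in its core dimension 0, with gufunc signature (n?,k),(k,m?)->(n?,m?) (size 3 is different from 4)
steel_cup matmul: Input operand 1 has a mismatch in its core dimension 0, with gufunc signature (n?,k),(k,m?)->(n?,m?) (size 3 is different from 4)
wrist [[292.40121508004006, 0.0, 256.37067732605243], [0.0, 292.40121508004006, 194.37054000130965], [0.0, 0.0, 1.0]] [0.1476161  0.58671045 0.37470856] [[0.36490519580242, 0.8893614478322736, 0.2754639961702437], [0.931044205627066, -0.3482690808302257, -0.10892811623238166], [-0.0009408744140415629, 0.29621759307534756, -0.9551200198446186]]
wrist cover3_center [ 96. 372.] 0.77 [0.429 0.206 0.02 ]
```

```bash
sed -i 's/np.array(p\["rotation"\])$/R.from_quat(p["rotation"]).as_matrix()/' h.py
python3 - <<'E'
from h import *
for n in ("scene","side"):
    im,K,o,Rm=cam(n); save(im,n+"1.png")
    zs=dict(cover3_center=.02,tool_handle=.075,tool_foot=.02,pad_top=.005,purge_face=.048,seat1=.024,rack=.012,wash_bottle=.09,steel_cup=.044,vial=.037)
    for t in zs:
        try:
            for r in recognise(n,t)[:5]: print(n,t,np.round(r["xy"]),round(r["confidence"],2),np.round(onz(r["xy"],zs[t],K,o,Rm),3))
        except Exception as e: print(t,e)
print(robot.read_state()["clock"])
E
```

```text
scene cover3_center [335. 234.] 0.66 [ 0.527 -0.21   0.02 ]
scene cover3_center [202. 213.] 0.64 [0.407 0.18  0.02 ]
scene cover3_center [224. 221.] 0.58 [0.405 0.091 0.02 ]
scene cover3_center [244. 237.] 0.58 [ 0.364 -0.015  0.02 ]
scene tool_handle [228. 190.] 0.65 [0.494 0.141 0.075]
scene tool_foot [229. 187.] 0.61 [0.616 0.236 0.02 ]
scene pad_top [227. 202.] 0.7 [0.54  0.186 0.005]
scene purge_face [335. 233.] 0.6 [ 0.482 -0.229  0.048]
scene purge_face [390. 215.] 0.47 [ 0.677 -0.314  0.048]
scene seat1 [304. 225.] 0.73 [ 0.514 -0.119  0.024]
scene rack [231. 203.] 0.64 [0.529 0.16  0.012]
scene rack [306. 226.] 0.61 [ 0.534 -0.115  0.012]
scene wash_bottle [389. 215.] 0.71 [ 0.588 -0.337  0.09 ]
scene steel_cup [189. 163.] 0.59 [0.668 0.474 0.044]
scene vial [365. 266.] 0.73 [ 0.399 -0.348  0.037]
side cover3_center [285. 251.] 0.77 [0.436 0.234 0.02 ]
side cover3_center [296. 222.] 0.57 [0.413 0.118 0.02 ]
side cover3_center [302. 197.] 0.48 [0.397 0.001 0.02 ]
side cover3_center [271. 157.] 0.3 [ 0.511 -0.226  0.02 ]
side tool_handle [242. 229.] 0.86 [0.544 0.227 0.075]
side tool_foot [241. 229.] 0.95 [0.559 0.164 0.02 ]
side pad_top [252. 244.] 0.71 [0.523 0.203 0.005]
side purge_face [250. 243.] 0.53 [0.524 0.246 0.048]
side purge_face [275. 154.] 0.49 [ 0.494 -0.204  0.048]
side seat1 [261. 186.] 0.92 [ 0.527 -0.04   0.024]
side rack [261. 185.] 0.96 [ 0.528 -0.059  0.012]
side rack [284. 248.] 0.6 [0.44  0.216 0.012]
side wash_bottle [238. 134.] 0.85 [ 0.631 -0.256  0.09 ]
side steel_cup [182. 314.] 0.67 [0.635 0.461 0.044]
side vial [299. 138.] 0.52 [ 0.416 -0.348  0.037]
2.6
```

View pics/scene0.png

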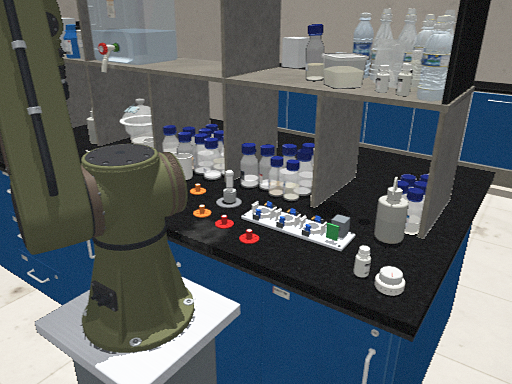

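View pics/side0.png

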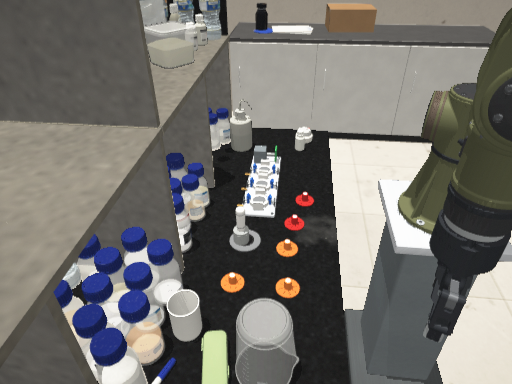

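View pics/wrist0.png

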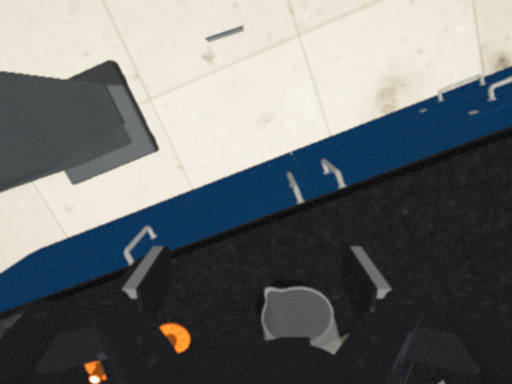

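```bash

python3 - <<'E'
from h import *
im,K,o,Rm=cam("side")
c=cv2.resize(im[110:330,160:340],None,fx=3.2,fy=2.7*1.0,interpolation=cv2.INTER_CUBIC); save(c,"side2.png")
hsv=cv2.cvtColor(im,cv2.COLOR_RGB2HSV)
for nm,lo,hi in (("orange",9,20),("red",0,7)):
  m=cv2.inRange(hsv,(lo,150,90),(hi,255,255))
  n,l,st,ce=cv2.connectedComponentsWithStats(m)
  for i in range(1,n):
    if st[i,4]>25: print(nm,ce[i],st[i],onz(ce[i],.006,K,o,Rm).round(3))
im2,K,o,Rm=cam("scene")
c=cv2.resize(im2[140:300,170:410],None,fx=3.2,fy=3.2,interpolation=cv2.INTER_CUBIC); save(c,"scene2.png")
E
```

```text
orange [286.58657244 248.55123675] [276 240  22  17 283] [0.433 0.21  0.006]
orange [232.04054054 282.65135135] [220 272  25  21 370] [0.554 0.338 0.006]
orange [287.08115183 287.95549738] [275 277  25  21 382] [0.426 0.339 0.006]
red [304.20418848 199.93717277] [295 193  19  14 191] [ 0.391 -0.005  0.006]
red [293.75770925 223.32599119] [284 215  21  16 227] [0.418 0.108 0.006]
```

View pics/side2.png

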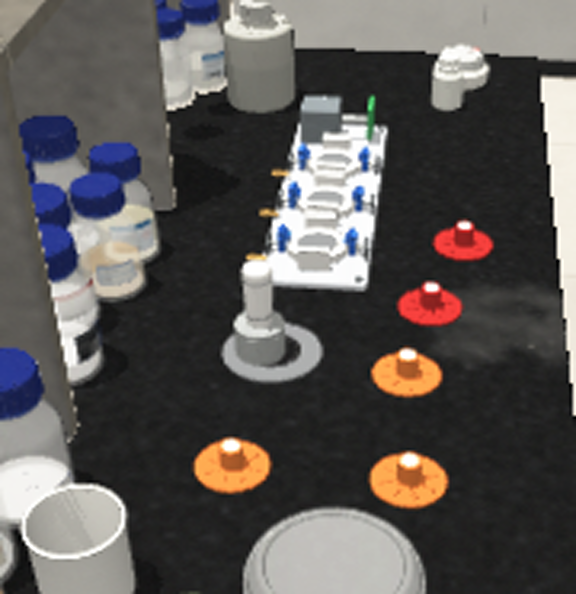

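View pics/scene2.png

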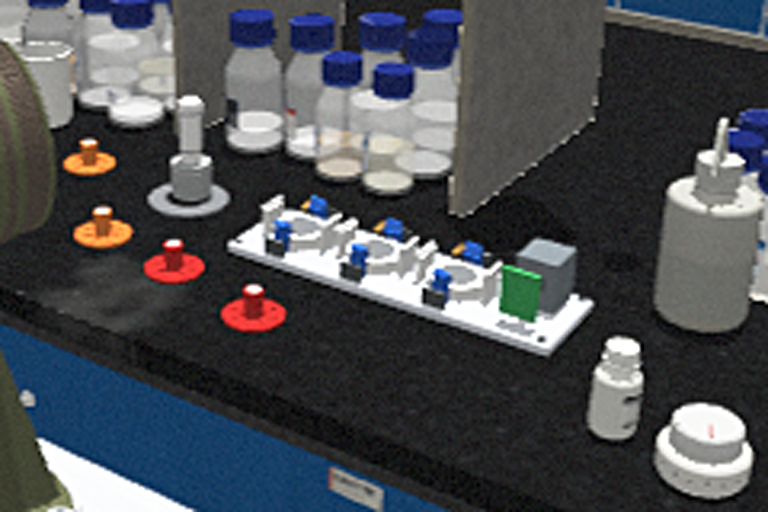

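Call:
step_arm([
  [85,0,0,-0.2,0,0,0.953],
  [85,0,0,-0.2,0,0,0.953],
  [85,0,0,-0.2,0,0,0.953],
  [85,0,0,-0.2,0,0,0.953],
  [85,0,0,-0.2,0,0,0.953],
  [85,0,0,-0.2,0,0,0.953],
  [85,0,0,-0.2,0,0,0.953],
  [85,0,0,-0.2,0,0,0.953],
  [85,0,0,-0.2,0,0,0.953],
  [85,0,0,-0.2,0,0,0.953],
  [85,0,0,0,0,0,0.953],
  [85,0,0,0,0,0,0.953],
])

```text
clock: 3.9
tool_pos: [0.2192, 0.5588, 0.3117]
tcp_rot: [1.0, -0.002, 0.0, -0.0]
ft_force: [-0.1, 0.6, -0.0]
opening: 0.0852
```

Call:
step_arm([
  [85,0.78,0.7,0,0,0,0],
  [85,0.78,0.7,0,0,0,0],
  [85,0.78,0.7,0,0,0,0],
  [85,0.78,0.7,0,0,0,0],
  [85,0.78,0.7,0,0,0,0],
  [85,0.78,0.7,0,0,0,0],
  [85,0.78,0.7,0,0,0,0],
  [85,0.78,0.7,0,0,0,0],
  [85,0,0,0,0,0,0],
])

```text
clock: 4.8
tool_pos: [0.4718, 0.3311, 0.3111]
tcp_rot: [1.0, -0.003, 0.001, 0.001]
ft_force: [-0.5, -1.2, -0.7]
opening: 0.0849
```

```bash

cat >> h.py <<'E'
def blobs(im,lo=9,hi=20,mn=60):
    hsv=cv2.cvtColor(im,cv2.COLOR_RGB2HSV)
    m=cv2.inRange(hsv,(lo,150,90),(hi,255,255))
    n,l,st,ce=cv2.connectedComponentsWithStats(m)
    return [(ce[i],st[i]) for i in range(1,n) if st[i,4]>mn]
def fitcover(im,K,o,Rm,px,z0=0.0):
    """disc rim ellipse (top edge z0+4mm, r 28mm): contour back-projected to plane, circle fit"""
    hsv=cv2.cvtColor(im,cv2.COLOR_RGB2HSV); m=cv2.inRange(hsv,(5,120,60),(22,255,255))
    n,l,st,ce=cv2.connectedComponentsWithStats(m)
    i=l[int(px[1]),int(px[0])]
    if i==0:
        d=[np.hypot(*(ce[k]-px)) if st[k,4]>60 else 1e9 for k in range(n)]; d[0]=1e9; i=int(np.argmin(d))
    cs,_=cv2.findContours((l==i).astype(np.uint8),cv2.RETR_EXTERNAL,cv2.CHAIN_APPROX_NONE)
    c=max(cs,key=len)[:,0,:].astype(float)
    P=np.array([onz(p,z0+.003,K,o,Rm)[:2] for p in c])
    from scipy.optimize import least_squares
    r=least_squares(lambda q: np.hypot(P[:,0]-q[0],P[:,1]-q[1])-q[2],[*P.mean(0),.028],loss="soft_l1",f_scale=.001)
    return r.x,st[i]
E
python3 - <<'E'
from h import *
im,K,o,Rm=cam("wrist"); save(im,"w1.png"); print(o,robot.read_state()["tool_pos"])
for c,s in blobs(im): print(c.round(),s,onz(c,.006,K,o,Rm).round(4),fitcover(im,K,o,Rm,c)[0].round(4))
for t,z in dict(tool_handle=.07,tool_foot=.005,pad_top=.005,seat1=.024).items():
    for r in recognise("wrist",t)[:5]: print(t,np.round(r["xy"]),round(r["confidence"],2),np.round(onz(r["xy"],z,K,o,Rm),3))
E
```

```text
[0.47086801 0.40736701 0.45438227] [0.47010748 0.33272093 0.31115338]
[227. 151.] [ 208  133   39   38 1063] [0.4258 0.3368 0.006 ] [0.4254 0.335  0.0296]
[310. 152.] [ 291  134   39   38 1086] [0.5536 0.3347 0.006 ] [0.5547 0.3332 0.0301]
[234. 228.] [217 212  36  34 869] [0.4335 0.2085 0.006 ] [0.4328 0.2057 0.0304]
tool_foot [314. 250.] 0.9 [0.568 0.167 0.005]
pad_top [290. 235.] 0.63 [0.526 0.195 0.005]
seat1 [290. 315.] 0.95 [0.529 0.048 0.024]
```

View pics/w1.png

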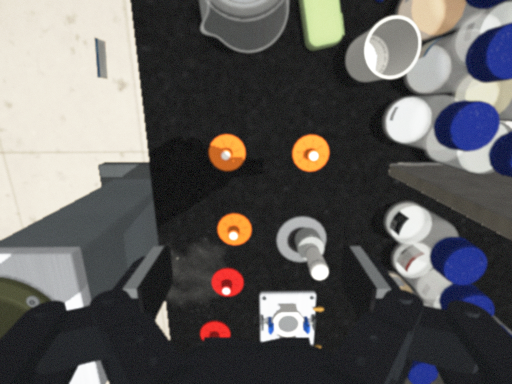

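Call:
step_arm([
  [85,0.1,0.95,0,0,0,0],
  [85,0.1,0.95,0,0,0,0],
  [85,0.1,0.95,0,0,0,0],
  [85,0.1,0.95,0,0,0,0],
  [85,0.1,0.95,0,0,0,0],
  [85,0.1,0.95,0,0,0,0],
  [85,0,0,0,0,0,0],
])

```text
clock: 5.75
tool_pos: [0.4922, 0.104, 0.3116]
tcp_rot: [1.0, -0.002, 0.0, 0.001]
ft_force: [-0.7, 2.0, -0.3]
opening: 0.0847
```

```bash

python3 - <<'E'
from h import *
im,K,o,Rm=cam("wrist"); save(im,"w2.png"); print(o,robot.read_state()["tool_pos"]); np.savez("w2.npz",im=im,K=K,o=o,Rm=Rm)
for t,z in dict(tool_handle=.07,tool_foot=.005,pad_top=.005,seat1=.024,purge_face=.048,rack=.012).items():
    for r in recognise("wrist",t)[:5]: print(t,np.round(r["xy"]),round(r["confidence"],2),np.round(onz(r["xy"],z,K,o,Rm),3))
save(cv2.resize(im[150:384,180:360],None,fx=3,fy=2.5,interpolation=cv2.INTER_CUBIC),"w2z.png")
E
```

```text
[0.49115376 0.18028285 0.45492932] [0.49217111 0.10587898 0.31160173]
tool_handle [301.  95.] 0.62 [0.547 0.189 0.07 ]
tool_foot [307.  96.] 0.8 [0.566 0.189 0.005]
pad_top [287. 103.] 0.82 [0.537 0.181 0.005]
seat1 [281. 250.] 0.6 [ 0.531 -0.051  0.024]
purge_face [262. 336.] 0.61 [ 0.499 -0.201  0.048]
rack [277. 248.] 0.58 [ 0.526 -0.053  0.012]
```

View pics/w2.png

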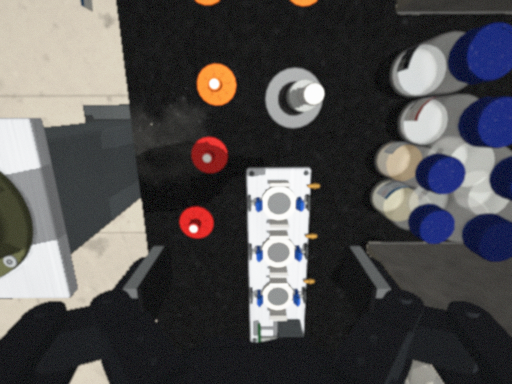

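View pics/w2z.png

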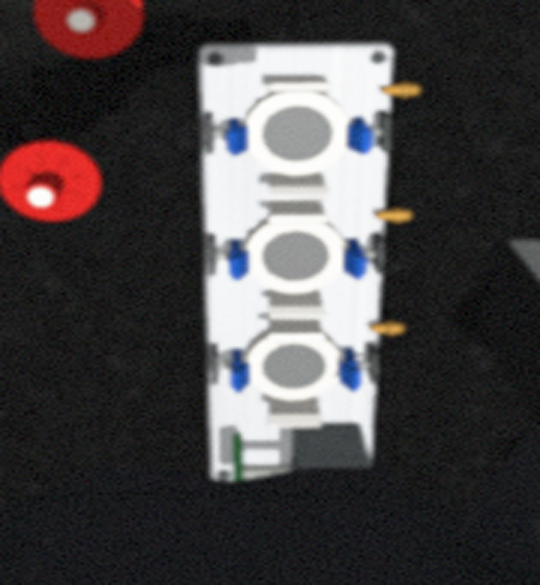

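```bash

python3 - <<'E'
from h import *
from scipy.optimize import least_squares
d=np.load("w2.npz");K,o,Rm=d["K"],d["o"],d["Rm"]
px=np.array([[246.3,168],[311.3,168],[250.3,342.4],[304,338],[279,203.2],[278,252.4],[277.3,296.4]])
L=np.array([[-.05,.1675,.012],[.05,.1675,.012],[-.05,-.1675,.012],[.05,-.1675,.012],[0,.115,.024],[0,.03,.024],[0,-.055,.024]])
def W(q): 
    c,s=np.cos(q[2]),np.sin(q[2]); return np.c_[q[0]+c*L[:,0]-s*L[:,1],q[1]+s*L[:,0]+c*L[:,1],L[:,2]]
f=lambda q:(np.array([proj(p,K,o,Rm) for p in W(q)])-px).ravel()
r=least_squares(f,[.53,-.06,0],loss="soft_l1"); print(r.x,f(r.x).reshape(-1,2).round(1)); print(W(r.x).round(4))
for p in px[4:]: print(onz(p,.024,K,o,Rm).round(4))
# pad circle
im=d["im"]; print(onz([294.5,97.5],.005,K,o,Rm))
for c,s in blobs(im): print(c.round(),onz(c,.006,K,o,Rm).round(4),fitcover(im,K,o,Rm,c)[0].round(4))
# verify on the side camera
im,K,o,Rm=cam("side")
for p in W(r.x): cv2.drawMarker(im,tuple(int(v) for v in proj(p,K,o,Rm).round()),(255,0,255),cv2.MARKER_CROSS,3,1)
save(cv2.resize(im[130:330,200:320],None,fx=4,fy=3,interpolation=cv2.INTER_NEAREST),"sidechk.png")
E
```

```text
[ 0.52718908 -0.0831721   0.00922417] [[ 0.   0.6]
 [-0.2 -0.2]
 [ 0.   0.4]
 [-0.6  4.3]
 [-0.1 -0.3]
 [ 0.3 -0.7]
 [ 0.6 -0.7]]
[[ 0.4756  0.0839  0.012 ]
 [ 0.5756  0.0848  0.012 ]
 [ 0.4787 -0.2511  0.012 ]
 [ 0.5787 -0.2502  0.012 ]
 [ 0.5261  0.0318  0.024 ]
 [ 0.5269 -0.0532  0.024 ]
 [ 0.5277 -0.1382  0.024 ]]
[0.5263 0.0313 0.024 ]
[ 0.5264 -0.0544  0.024 ]
[ 0.5268 -0.1395  0.024 ]
[0.54722664 0.18795021 0.005     ]
[207.   2.] [0.4259 0.3093 0.006 ] [0.4257 0.3498 0.0413]
[303.   2.] [0.5545 0.3085 0.006 ] [0.555  0.3418 0.0351]
[216.  84.] [0.4339 0.2066 0.006 ] [0.4332 0.2063 0.0295]
```

View pics/sidechk.png

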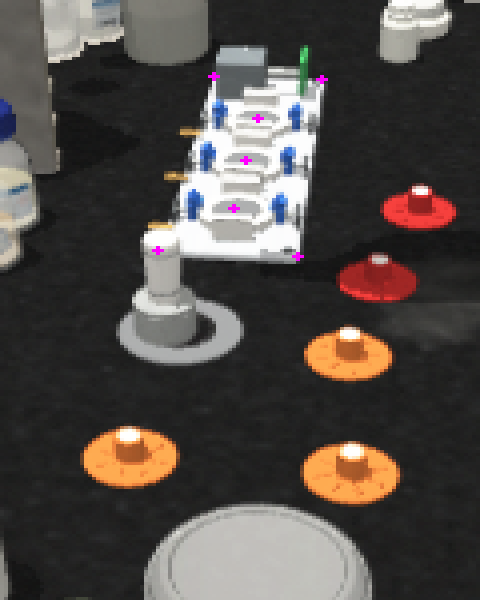

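Call:
step_arm([
  [60,-0.295,-0.502,0.8,0,0,0],
  [60,-0.295,-0.502,0.8,0,0,0],
  [60,-0.295,-0.502,0.8,0,0,0],
  [60,-0.295,-0.502,0.8,0,0,0],
  [60,-0.295,-0.502,0.8,0,0,0],
  [60,0,0,0,0,0,0],
  [60,0,0,0,0,0,0],
])

```text
clock: 6.85
tool_pos: [0.4329, 0.2072, 0.1511]
tcp_rot: [1.0, 0.001, -0.001, 0.0]
ft_force: [0.8, 0.5, 1.5]
opening: 0.06
```

```bash

python3 - <<'E'
from h import *
im,K,o,Rm=cam("wrist"); save(im,"w3.png"); s=robot.read_state();print(s["tool_pos"],s["tcp_rot"],s["ft_force"])
for c,st in blobs(im): print(c.round(),st,onz(c,.006,K,o,Rm).round(4),fitcover(im,K,o,Rm,c)[0].round(4))
hsv=cv2.cvtColor(im,cv2.COLOR_RGB2HSV)
E
```

```text
[0.43406106 0.20722779 0.15208376] [9.99999870e-01 2.06339509e-04 4.67099995e-04 4.54884015e-06] [0.89206555 0.17871389 0.26936631]
[250.  42.] [ 218    6   65   72 3300] [0.4256 0.3352 0.006 ] [0.426  0.3348 0.0291]
[394.  45.] [ 362    9   66   71 3404] [0.5536 0.3335 0.006 ] [0.5557 0.3333 0.0292]
[259. 181.] [ 231  154   56   56 2280] [0.4339 0.2079 0.006 ] [0.4339 0.2056 0.0291]
[379. 372.] [372 369  15   7  87] [ 0.5884 -0.0433  0.006 ] [ 0.5904 -0.0466  0.0083]
```

View pics/w3.png

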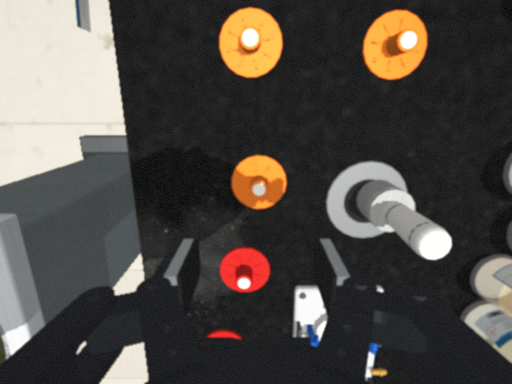

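Call:
step_arm([
  [50,0,0.04,0.8,0,0,0],
  [50,0,0,0.8,0,0,0],
  [50,0,0,0.8,0,0,0],
  [50,0,0,0.7,0,0,0],
  [50,0,0,0.4,0,0,0],
  [50,0,0,0.1,0,0,0],
  [50,0,0,0,0,0,0],
  [10,0,0,0,0,0,0],
  [10,0,0,0,0,0,0],
  [10,0,0,0,0,0,0],
  [10,0,0,0,0,0,0],
  [10,0,0,0,0,0,0],
], squeeze=40)

```text
clock: 8.1
tool_pos: [0.4349, 0.2057, 0.0088]
tcp_rot: [1.0, -0.0, 0.001, -0.0]
ft_force: [-0.1, 0.1, 5.1]
opening: 0.0162
```

Call:
step_arm([
  [5,0,0,-0.2,0,0,0],
  [5,0,0,-0.6,0,0,0],
  [5,0,0,-0.8,0,0,0],
  [5,0,0,-0.8,0,0,0],
  [5,0,0,0,0,0,0],
  [5,0,0,0,0,0,0],
])

```text
clock: 8.7
tool_pos: [0.4342, 0.2056, 0.1045]
tcp_rot: [1.0, -0.0, 0.001, -0.001]
ft_force: [-0.6, -0.1, -1.8]
opening: 0.0166
```

```bash

python3 - <<'E'
from h import *
im,K,o,Rm=cam("wrist"); save(im,"w4.png"); s=robot.read_state();print(s["tool_pos"],s["tcp_rot"],s["ft_force"],s["opening"])
im,K,o,Rm=cam("side"); save(cv2.resize(im[180:330,200:330],None,fx=4,fy=4),"s4.png")
E
```

```text
[0.43329492 0.20519108 0.10340034] [ 9.99999958e-01 -2.53648150e-04  1.25821657e-04 -6.93293153e-05] [-0.25436441 -0.04843344 -1.28819402] 0.016059343509508068
```

View pics/w4.png

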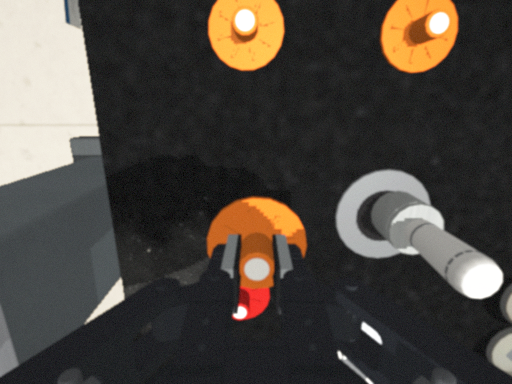

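View pics/s4.png

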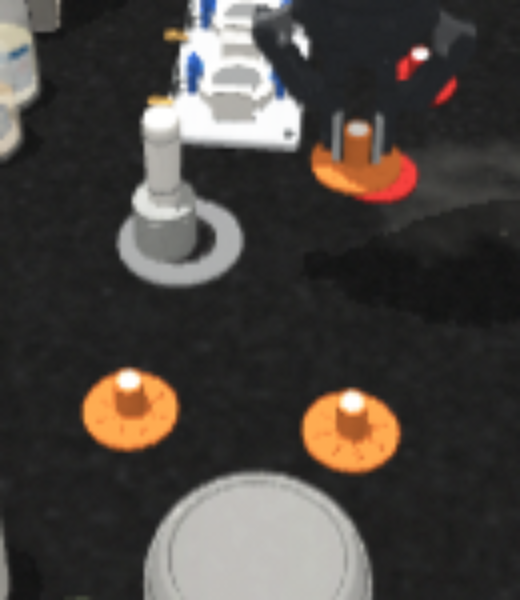

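Call:
step_arm([
  [5,0,0.5,-0.4,0,0,0],
  [5,0,0.9,-0.3,0,0,0],
  [5,0,0.9,0,0,0,0],
  [5,0,0.9,0,0,0,0],
  [5,0,0.9,0,0,0,0],
  [5,0,0.6,0,0,0,0],
  [5,0,0,0,0,0,0],
  [5,0,0,0,0,0,0],
])

```text
clock: 9.6
tool_pos: [0.4325, 0.0171, 0.1304]
tcp_rot: [1.0, -0.001, -0.001, -0.0]
ft_force: [-0.2, 0.6, -0.4]
opening: 0.0163
```

```bash

python3 - <<'E'
from h import *
im,K,o,Rm=cam("wrist"); save(im,"w5.png"); s=robot.read_state();print(s["tool_pos"],s["tcp_rot"],s["ft_force"],s["opening"])
np.savez("w5.npz",im=im,K=K,o=o,Rm=Rm)
x0,y0=260,110
save(cv2.resize(im[y0:y0+200,x0:x0+200],None,fx=3,fy=3,interpolation=cv2.INTER_CUBIC),"w5z.png")
th=.00922
for l in ((0,.115,.024),(0,.03,.024),(0,-.055,.024),(-.05,.1675,.012),(.05,.1675,.012)):
    c,sn=np.cos(th),np.sin(th); p=[.52719+c*l[0]-sn*l[1],-.08317+sn*l[0]+c*l[1],l[2]]; print(p,proj(p,K,o,Rm),(proj(p,K,o,Rm)-[x0,y0])*3)
print(fitcover(im,K,o,Rm,(240,215),s["tool_pos"][2]-.0088))
E
```

```text
[0.43271669 0.01759345 0.13051437] [ 9.99999553e-01 -3.88972953e-04 -8.32738720e-04 -2.22465348e-04] [-0.19866592  0.10830867 -1.13853459] 0.016479198452445287
[np.float64(0.5261297150223373), np.float64(0.03182511205162654), 0.024] [364.55208867 176.53995843] [313.656266   199.61987529]
[np.float64(0.5269134039188706), np.float64(-0.05317127511696698), 0.024] [355.85802575 262.40256332] [287.57407724 457.20768997]
[np.float64(0.527697092815404), np.float64(-0.13816766228556052), 0.024] [348.5909778  334.17196189] [265.7729334  672.51588568]
[np.float64(0.4756477970753058), np.float64(0.0838618871283853), 0.012] [307.6863691  114.70727005] [143.0591073   14.12181016]
[np.float64(0.5756435466854158), np.float64(0.08478387406548335), 0.012] [423.7432346  113.38343233] [491.2297038  10.150297 ]
(array([0.43136404, 0.02064529, 0.02542055]), array([ 206,  196,  101,   94, 4775], dtype=int32))
```

View pics/w5.png

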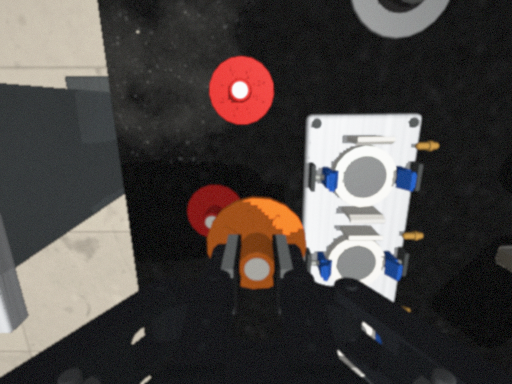

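View pics/w5z.png

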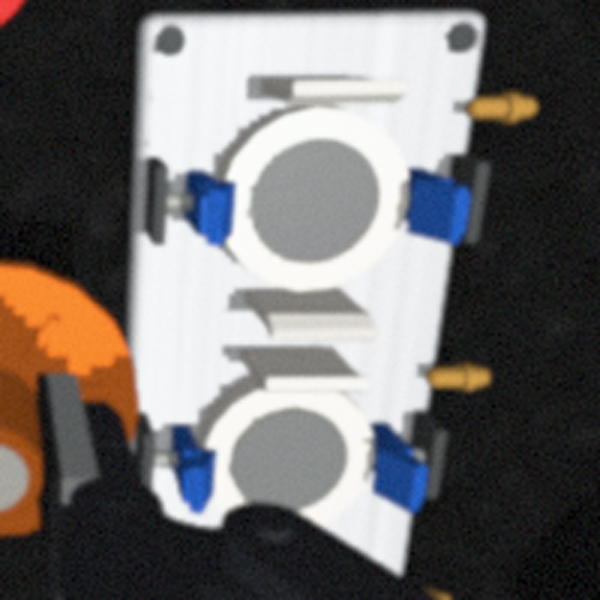

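```bash

python3 - <<'E'
from h import *
d=np.load("w5.npz");K,o,Rm=d["K"],d["o"],d["Rm"]
print(onz((257,268),.1497,K,o,Rm))
# top arc of disc
hsv=cv2.cvtColor(d["im"],cv2.COLOR_RGB2HSV); m=cv2.inRange(hsv,(5,120,60),(22,255,255))
cs,_=cv2.findContours(m,cv2.RETR_EXTERNAL,cv2.CHAIN_APPROX_NONE); c=max(cs,key=len)[:,0]
P=np.array([onz(p,.1257,K,o,Rm)[:2] for p in c if p[1]<236])
from scipy.optimize import least_squares
r=least_squares(lambda q: np.hypot(P[:,0]-q[0],P[:,1]-q[1])-.0285,P.mean(0),loss="soft_l1",f_scale=.001);print(r.x,len(P),np.abs(r.fun).max())
E
```

```text
[0.431734   0.01741594 0.1497    ]
[0.43149831 0.01725389] 153 0.017426281238051185
```

Call:
step_arm([
  [5,0.48,0.78,0,0,0,0],
  [5,0.48,0.78,0,0,0,0],
  [5,0.48,0.78,0,0,0,0],
  [5,0.48,0.78,0,0,0,0],
  [5,0.48,0.78,0,0,0,0],
  [5,0,0,0,0,0,0],
  [5,0,0,0.7,0,0,0],
  [5,0,0,0.7,0,0,0],
  [5,0,0,0.4,0,0,0],
  [5,0,0,0.15,0,0,0],
  [5,0,0,0,0,0,0],
  [5,0,0,0,0,0,0],
])

```text
clock: 10.85
tool_pos: [0.5299, -0.1382, 0.054]
tcp_rot: [1.0, 0.0, 0.0, 0.0]
ft_force: [-0.2, 0.2, 0.0]
opening: 0.0162
```

```bash

python3 - <<'E'
from h import *
im,K,o,Rm=cam("wrist"); save(im,"w6.png"); s=robot.read_state();print(s["tool_pos"],s["tcp_rot"],s["ft_force"],s["opening"])
im,K,o,Rm=cam("side"); save(cv2.resize(im[110:230,210:310],None,fx=5,fy=5),"s6.png")
E
```

```text
[ 0.53020557 -0.13853753  0.05432235] [9.99999681e-01 6.60842232e-05 7.76366447e-04 1.78510615e-04] [ 0.60317254 -0.31324304  0.0845919 ] 0.016259295320096196
```

View pics/w6.png

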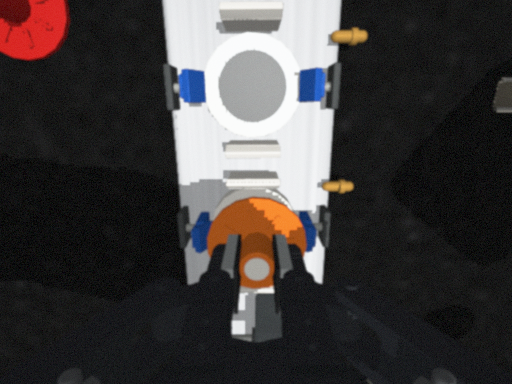

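View pics/s6.png

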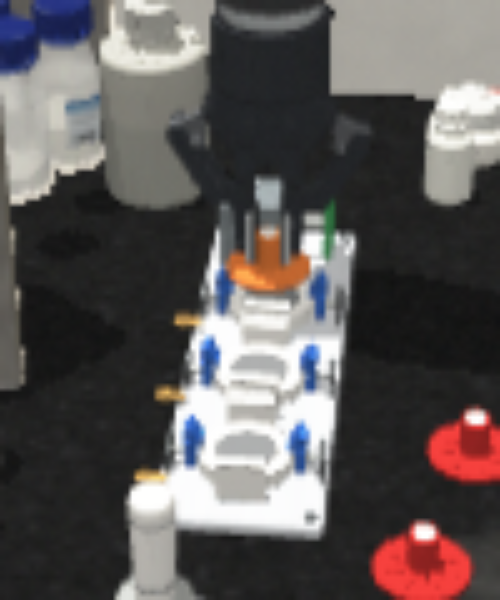

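Call:
step_arm([
  [5,-0.03,0,0.1,0,0,0],
  [5,0,0,0.08,0,0,0],
  [5,0,0,0,0,0,0],
  [5,0,0,0,0,0,0],
])

```text
clock: 11.35
tool_pos: [0.5279, -0.1389, 0.046]
tcp_rot: [1.0, -0.0, -0.0, -0.0]
ft_force: [-0.1, -0.8, -0.7]
opening: 0.0161
```

Call:
step_arm([
  [5,0,0,0.03,0,0,0],
  [5,0,0,0,0,0,0],
  [24,0,0,0,0,0,0],
  [24,0,0,0,0,0,0],
  [26,0,0,0,0,0,0],
])

```text
clock: 11.85
tool_pos: [0.5282, -0.1389, 0.045]
tcp_rot: [1.0, -0.0, 0.0, 0.0]
ft_force: [0.4, -0.3, -0.0]
opening: 0.0263
```

Call:
step_arm([
  [28,0,0,-0.2,0,0,0],
  [28,0,0,-0.6,0,0,0],
  [28,0,-0.3,-0.8,0,0,0],
  [28,0,-0.8,-0.5,0,0,0],
  [28,0,-0.6,0,0,0,0],
  [28,0,0,0,0,0,0],
])

```text
clock: 12.45
tool_pos: [0.5288, -0.0687, 0.1305]
tcp_rot: [1.0, 0.001, 0.001, -0.0]
ft_force: [-0.2, -0.5, -0.4]
opening: 0.0278
```

```bash

python3 - <<'E'
from h import *
im,K,o,Rm=cam("wrist"); save(im,"w7.png"); s=robot.read_state();print(s["tool_pos"],s["tcp_rot"],s["ft_force"],s["opening"])
for c,st in blobs(im): print(c.round(),st,onz(c,.0385,K,o,Rm).round(4),fitcover(im,K,o,Rm,c,.0355)[0].round(4))
im,K,o,Rm=cam("side"); save(cv2.resize(im[110:310,200:310],None,fx=5,fy=3),"s7.png")
for c,st in blobs(im,mn=25): print(c.round(),st,onz(c,.006,K,o,Rm).round(4))
E
```

```text
[ 0.52843516 -0.06990799  0.12982186] [9.99999464e-01 8.47881239e-04 5.65850021e-04 1.79878940e-04] [ 0.59653662 -0.68161244 -0.08231004] 0.028036673948784847
[323.  36.] [310  30  25  13 202] [0.5757 0.0541 0.0385] [0.5757 0.0539 0.0059]
[317. 146.] [306 141  22  10 146] [ 0.5765 -0.0247  0.0385] [ 0.5764 -0.0246  0.0058]
[312. 235.] [302 231  20   9 118] [ 0.5773 -0.1032  0.0385] [ 0.5773 -0.1034  0.006 ]
[256. 269.] [ 228  244   57   53 2249] [ 0.5274 -0.1369  0.0385] [ 0.5271 -0.1393  0.0275]
[264. 165.] [256 160  17  10 116] [ 0.5323 -0.1936  0.006 ]
[232. 283.] [220 272  25  21 370] [0.554  0.3375 0.006 ]
[287. 288.] [275 277  25  21 381] [0.4258 0.3388 0.006 ]
```

View pics/w7.png

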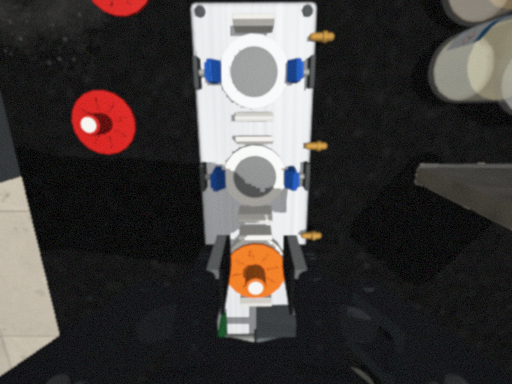

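View pics/s7.png

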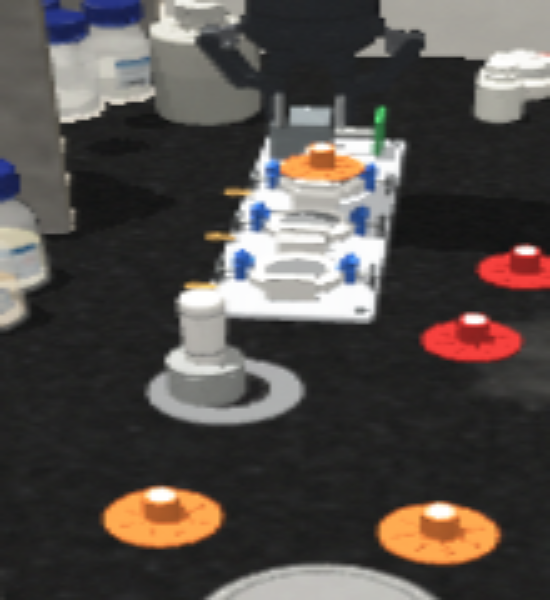

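Call:
step_arm([
  [50,-0.85,-0.55,0,0,0,0],
  [50,-0.86,-0.55,0,0,0,0],
  [50,-0.86,-0.55,0,0,0,0],
  [50,0,-0.94,0,0,0,0],
  [50,0,-0.94,0,0,0,0],
  [50,0,-0.94,0,0,0,0],
  [50,0,-0.94,0,0,0,0],
  [50,0,-0.94,0,0,0,0],
  [50,0,-0.94,0,0,0,0],
  [50,0,-0.94,0,0,0,0],
  [50,0,-0.94,0,0,0,0],
  [50,0,-0.94,0,0,0,0],
])

```text
clock: 13.75
tool_pos: [0.4259, 0.3342, 0.1286]
tcp_rot: [1.0, -0.001, -0.0, 0.0]
ft_force: [0.9, 0.2, -0.2]
opening: 0.0499
```

Call:
step_arm([
  [50,0,0,0,0,0,0],
  [50,0,0,0,0,0,0],
])

```text
clock: 13.95
tool_pos: [0.4256, 0.3331, 0.1283]
tcp_rot: [1.0, -0.0, -0.0, 0.001]
ft_force: [-0.1, 0.3, -0.6]
opening: 0.0498
```

```bash

python3 - <<'E'
from h import *
im,K,o,Rm=cam("wrist"); save(im,"w8.png"); s=robot.read_state();print(s["tool_pos"],s["tcp_rot"],s["ft_force"],s["opening"])
for c,st in blobs(im): print(c.round(),st,onz(c,.006,K,o,Rm).round(4),fitcover(im,K,o,Rm,c)[0].round(4))
E
```

```text
[0.42549321 0.33236427 0.12830746] [ 9.99999374e-01 -5.94410264e-04 -4.94816508e-04  8.08545745e-04] [ 0.2546624  -1.60847099  0.00688569] 0.050053006246340404
[258. 184.] [ 228  155   60   60 2627] [0.4257 0.3366 0.006 ] [0.4258 0.3343 0.029 ]
[393. 186.] [ 363  157   62   60 2669] [0.553 0.335 0.006] [0.5554 0.3326 0.0294]
```

View pics/w8.png

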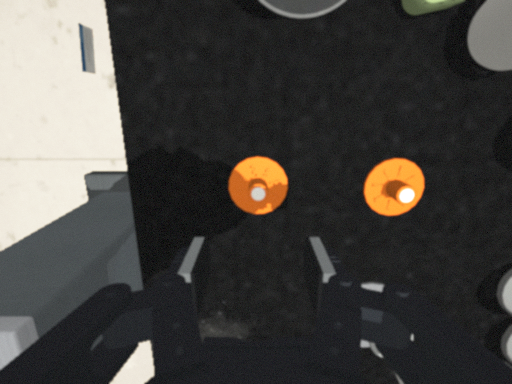

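Call:
step_arm([
  [50,0,-0.03,0.8,0,0,0],
  [50,0,0,0.8,0,0,0],
  [50,0,0,0.8,0,0,0],
  [50,0,0,0.5,0,0,0],
  [50,0,0,0.1,0,0,0],
  [50,0,0,0,0,0,0],
  [50,0,0,0,0,0,0],
  [10,0,0,0,0,0,0],
  [10,0,0,0,0,0,0],
  [10,0,0,0,0,0,0],
  [10,0,0,0,0,0,0],
  [10,0,0,0,0,0,0],
])

```text
clock: 15.2
tool_pos: [0.4263, 0.3354, 0.0101]
tcp_rot: [1.0, -0.0, 0.001, -0.0]
ft_force: [0.1, -1.6, 5.5]
opening: 0.0163
```

Call:
step_arm([
  [5,0,0,-0.2,0,0,0],
  [5,0,0,-0.6,0,0,0],
  [5,0,0,-0.8,0,0,0],
  [5,0,0,-0.8,0,0,0],
  [5,0,0,-0.6,0,0,0],
  [5,0,0,0,0,0,0],
  [5,0,0,0,0,0,0],
])

```text
clock: 15.9
tool_pos: [0.4258, 0.3351, 0.1295]
tcp_rot: [1.0, -0.0, 0.001, -0.0]
ft_force: [0.4, -0.1, -0.7]
opening: 0.0161
```

```bash

cat >> h.py <<'E'
def held(im,K,o,Rm,tcpz,off):
    from scipy.optimize import least_squares
    hsv=cv2.cvtColor(im,cv2.COLOR_RGB2HSV); m=cv2.inRange(hsv,(5,120,60),(22,255,255)); 
    cs,_=cv2.findContours(m,cv2.RETR_EXTERNAL,cv2.CHAIN_APPROX_NONE)
    cs=[c for c in cs if cv2.pointPolygonTest(c,(257.,210.),False)>=0]
    if not cs: return None
    c=max(cs,key=len)[:,0]
    P=np.array([onz(p,tcpz-off+.004,K,o,Rm)[:2] for p in c if p[1]<236])
    r=least_squares(lambda q: np.hypot(P[:,0]-q[0],P[:,1]-q[1])-.0285,P.mean(0),loss="soft_l1",f_scale=.001)
    return r.x,np.median(np.abs(r.fun))
E
python3 - <<'E'
from h import *
im,K,o,Rm=cam("wrist"); save(im,"w9.png"); s=robot.read_state();print(s["tool_pos"],s["tcp_rot"],s["ft_force"],s["opening"])
print(held(im,K,o,Rm,s["tool_pos"][2],.0085))
E
```

```text
[0.42511544 0.33460381 0.12850408] [ 9.99999939e-01 -1.75860296e-04 -2.35873549e-04  1.88274354e-04] [-0.11360138  0.1347464  -1.25446237] 0.016408706093077912
(array([0.42470707, 0.33480724]), np.float64(0.00027345594106772605))
```

View pics/w9.png

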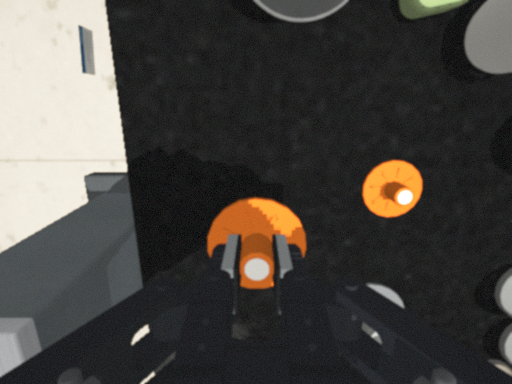

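Call:
step_arm([
  [5,0,0.94,0,0,0,0],
  [5,0,0.94,0,0,0,0],
  [5,0,0.94,0,0,0,0],
  [5,0,0.94,0,0,0,0],
  [5,0,0.94,0,0,0,0],
  [5,0,0.94,0,0,0,0],
  [5,0,0.94,0,0,0,0],
  [5,0,0.94,0,0,0,0],
  [5,0.85,0.727,0,0,0,0],
  [5,0.85,0.727,0,0,0,0],
  [5,0.85,0.727,0,0,0,0],
  [5,0,0,0,0,0,0],
])

```text
clock: 17.15
tool_pos: [0.5305, -0.0565, 0.1274]
tcp_rot: [1.0, -0.002, 0.0, 0.001]
ft_force: [-0.5, 1.4, -0.8]
opening: 0.0163
```

Call:
step_arm([
  [5,0,0,0.7,0,0,0],
  [5,0,0,0.7,0,0,0],
  [5,0,0,0.3,0,0,0],
  [5,0,0,0,0,0,0],
  [5,0,0,0,0,0,0],
])

```text
clock: 17.65
tool_pos: [0.527, -0.053, 0.0611]
tcp_rot: [1.0, -0.0, -0.0, -0.0]
ft_force: [0.4, 0.5, 0.2]
opening: 0.0163
```

```bash

python3 - <<'E'
from h import *
im,K,o,Rm=cam("wrist"); save(im,"w10.png"); s=robot.read_state();print(s["tool_pos"],s["tcp_rot"],s["ft_force"],s["opening"])
print(held(im,K,o,Rm,s["tool_pos"][2],.0085))
E
```

```text
[ 0.52785446 -0.05306819  0.06175135] [ 9.99999875e-01 -1.21081073e-04  4.83864515e-04  4.50099000e-05] [ 0.25920568 -0.03325407 -0.10567946] 0.01621088031440552
(array([ 0.52593554, -0.0540467 ]), np.float64(0.0006409053676909738))
```

View pics/w10.png

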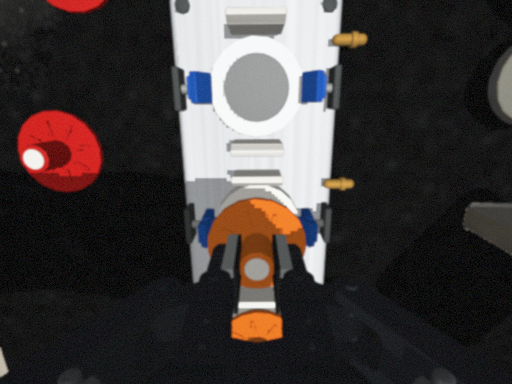

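Call:
step_arm([
  [5,0,0,0.3,0,0,0],
  [5,0,0,0.1,0,0,0],
  [5,0,0,0.02,0,0,0],
  [5,0,0,0,0,0,0],
  [24,0,0,0,0,0,0],
  [24,0,0,0,0,0,0],
  [26,0,0,0,0,0,0],
])

```text
clock: 18.4
tool_pos: [0.5274, -0.0533, 0.0443]
tcp_rot: [1.0, -0.0, 0.0, 0.0]
ft_force: [-0.2, 0.1, 0.6]
opening: 0.0261
```

Call:
step_arm([
  [28,0,0,-0.2,0,0,0],
  [28,0,0,-0.6,0,0,0],
  [28,0,0,-0.8,0,0,0],
  [28,0,-0.8,-0.5,0,0,0],
  [28,0,-0.8,0,0,0,0],
  [28,0,0,0,0,0,0],
])

```text
clock: 19.0
tool_pos: [0.5283, 0.0135, 0.1298]
tcp_rot: [1.0, 0.001, 0.001, -0.001]
ft_force: [-1.1, -0.9, -1.0]
opening: 0.0281
```

```bash

python3 - <<'E'
from h import *
im,K,o,Rm=cam("wrist"); save(im,"w11.png"); s=robot.read_state();print(s["tool_pos"],s["tcp_rot"],s["ft_force"],s["opening"])
for c,st in blobs(im,mn=300): print(c.round(),st,onz(c,.0385,K,o,Rm).round(4),fitcover(im,K,o,Rm,c,.0355)[0].round(4))
im,K,o,Rm=cam("side"); save(cv2.resize(im[110:310,200:310],None,fx=5,fy=3),"s11.png")
for c,st in blobs(im,mn=25): print(c.round(),st,onz(c,.006,K,o,Rm).round(4))
E
```

```text
[0.52770444 0.01199796 0.12908097] [9.99999258e-01 1.03307112e-03 6.45135732e-04 4.46776729e-06] [ 0.89037024 -0.23465085 -0.66403645] 0.02787763473334249
[256. 266.] [ 228  241   57   54 2245] [ 0.527  -0.0514  0.0385] [ 0.5265 -0.0538  0.0273]
[256. 332.] [230 321  52  21 818] [ 0.5271 -0.1247  0.0385] [ 0.5273 -0.1257  0.0171]
[263. 165.] [256 160  17  10  89] [ 0.5338 -0.19    0.006 ]
[261. 179.] [253 174  18  11 135] [ 0.5312 -0.1021  0.006 ]
[232. 283.] [220 272  25  21 368] [0.554  0.3376 0.006 ]
```

View pics/w11.png

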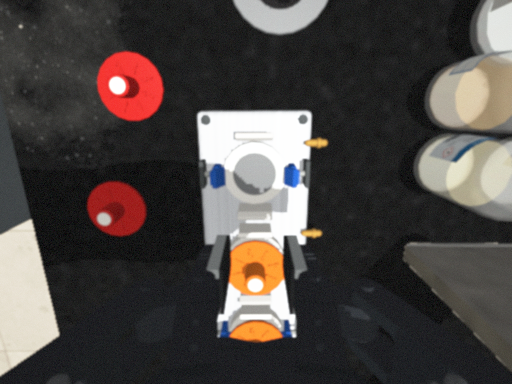

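View pics/s11.png

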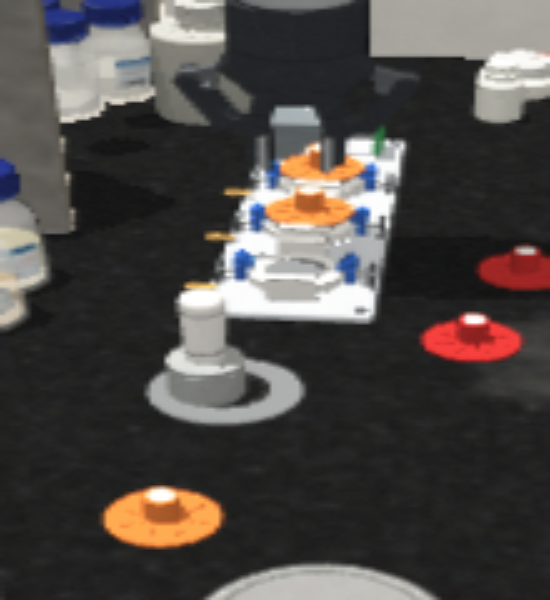

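Call:
step_arm([
  [50,0.07,-0.5,-0.8,0,0,0],
  [50,0.07,-0.6,-0.7,0,0,0],
  [50,0.07,-0.94,0,0,0,0],
  [50,0.07,-0.94,0,0,0,0],
  [50,0.07,-0.94,0,0,0,0],
  [50,0.07,-0.94,0,0,0,0],
  [50,0.07,-0.94,0,0,0,0],
  [50,0.07,-0.94,0,0,0,0],
  [50,0.07,-0.65,0.75,0,0,0],
  [50,0.06,-0.65,0.75,0,0,0],
  [50,0,0,0,0,0,0],
  [50,0,0,0,0,0,0],
])

```text
clock: 20.3
tool_pos: [0.5546, 0.3312, 0.1269]
tcp_rot: [1.0, -0.0, -0.001, 0.001]
ft_force: [0.5, 0.7, 0.8]
opening: 0.0499
```

```bash

python3 - <<'E'
from h import *
im,K,o,Rm=cam("wrist"); save(im,"w12.png"); s=robot.read_state();print(s["tool_pos"],s["tcp_rot"],s["ft_force"],s["opening"])
for c,st in blobs(im): print(c.round(),st,onz(c,.006,K,o,Rm).round(4),fitcover(im,K,o,Rm,c)[0].round(4))
E
```

```text
[0.55538086 0.33115148 0.12816529] [ 9.99999589e-01 -7.11353243e-04 -2.51254779e-04  5.02559928e-04] [ 0.5854638  -0.4597683   1.01837807] 0.04995776369591778
[257. 190.] [ 228  155   62   60 1812] [0.5534 0.3292 0.006 ] [0.5551 0.3328 0.0291]
```

View pics/w12.png

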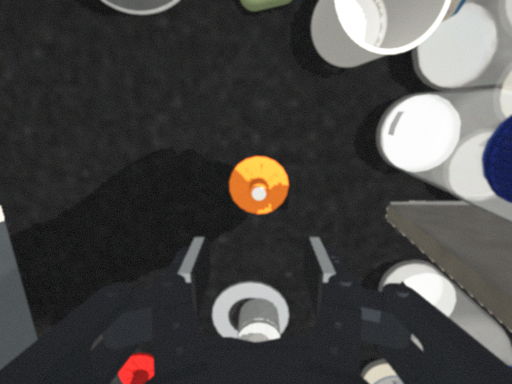

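Call:
step_arm([
  [50,0,-0.04,0.8,0,0,0],
  [50,0,0,0.8,0,0,0],
  [50,0,0,0.8,0,0,0],
  [50,0,0,0.47,0,0,0],
  [50,0,0,0.1,0,0,0],
  [50,0,0,0,0,0,0],
  [50,0,0,0,0,0,0],
  [10,0,0,0,0,0,0],
  [10,0,0,0,0,0,0],
  [10,0,0,0,0,0,0],
  [10,0,0,0,0,0,0],
  [10,0,0,0,0,0,0],
])

```text
clock: 21.55
tool_pos: [0.556, 0.3344, 0.0107]
tcp_rot: [1.0, -0.0, 0.001, -0.0]
ft_force: [-1.0, -0.5, 6.1]
opening: 0.0163
```

Call:
step_arm([
  [5,0,0,-0.2,0,0,0],
  [5,0,0,-0.6,0,0,0],
  [5,0,0,-0.8,0,0,0],
  [5,0,0,-0.8,0,0,0],
  [5,0,0,-0.8,0,0,0],
  [5,0,0,-0.8,0,0,0],
  [5,0,0,-0.6,0,0,0],
  [5,0,0,0,0,0,0],
  [5,0,0,0,0,0,0],
])

```text
clock: 22.45
tool_pos: [0.5552, 0.3341, 0.1936]
tcp_rot: [1.0, -0.0, 0.0, -0.0]
ft_force: [0.9, 1.1, -0.8]
opening: 0.0162
```

```bash

python3 - <<'E'
from h import *
im,K,o,Rm=cam("wrist"); save(im,"w13.png"); s=robot.read_state();print(s["tool_pos"],s["tcp_rot"],s["ft_force"],s["opening"])
print(held(im,K,o,Rm,s["tool_pos"][2],.0085))
E
```

```text
[0.55458217 0.33369827 0.1924481 ] [ 9.99999793e-01 -2.08538273e-04 -5.31513294e-04  2.97999161e-04] [-0.49714371 -0.11102883  0.07084335] 0.016264602763004808
(array([0.55410765, 0.33333776]), np.float64(0.00035511034189060833))
```

View pics/w13.png

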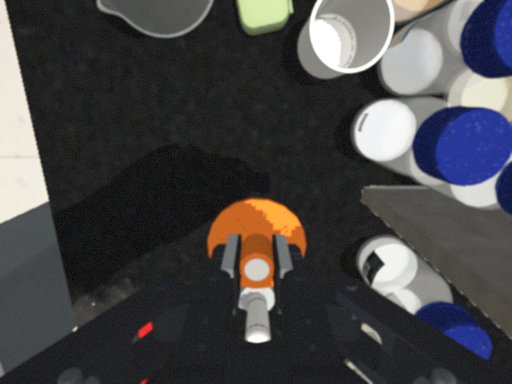

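Call:
step_arm([
  [5,-0.0875,0.944,0,0,0,0],
  [5,-0.0875,0.944,0,0,0,0],
  [5,-0.0875,0.944,0,0,0,0],
  [5,-0.0875,0.944,0,0,0,0],
  [5,-0.0875,0.944,0,0,0,0],
  [5,-0.0875,0.944,0,0,0,0],
  [5,-0.0875,0.944,0,0,0,0],
  [5,-0.0875,0.944,0,0,0,0],
  [5,0,0,0,0,0,0],
  [5,0,0,0.4,0,0,0],
  [5,0,0,0.8,0,0,0],
  [5,0,0,0.8,0,0,0],
])

```text
clock: 23.7
tool_pos: [0.5266, 0.0324, 0.1116]
tcp_rot: [1.0, -0.0, -0.0, -0.0]
ft_force: [-0.5, 0.1, -0.7]
opening: 0.0164
```

Call:
step_arm([
  [5,0,0,0.7,0,0,0],
  [5,0,0,0.4,0,0,0],
  [5,0,0,0.1,0,0,0],
  [5,0,0,0,0,0,0],
  [5,0,0,0,0,0,0],
])

```text
clock: 24.2
tool_pos: [0.5274, 0.0322, 0.0658]
tcp_rot: [1.0, -0.0, 0.0, -0.0]
ft_force: [0.4, -0.1, -0.3]
opening: 0.0164
```

```bash

python3 - <<'E'
from h import *
im,K,o,Rm=cam("wrist"); save(im,"w14.png"); s=robot.read_state();print(s["tool_pos"],s["tcp_rot"],s["ft_force"],s["opening"])
print(held(im,K,o,Rm,s["tool_pos"][2],.0085))
E
```

```text
[0.52777968 0.0321361  0.06616415] [ 9.99999729e-01 -1.80327141e-04  7.09185390e-04 -7.91432670e-05] [-1.12049197 -0.39256713 -0.47349299] 0.01649101245122932
(array([0.52622378, 0.0307744 ]), np.float64(0.000746933574913268))
```

View pics/w14.png

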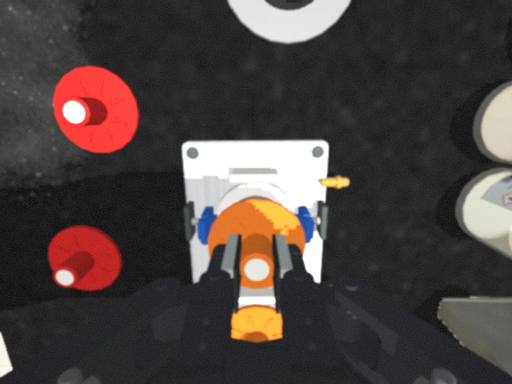

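Centred. Lower 20.5 mm, release, back off.

Call:
step_arm([
  [5,-0.01,0,0.3,0,0,0],
  [5,0,0,0.15,0,0,0],
  [5,0,0,0.07,0,0,0],
  [5,0,0,0,0,0,0],
  [24,0,0,0,0,0,0],
  [24,0,0,0,0,0,0],
  [26,0,0,0,0,0,0],
])

```text
clock: 24.95
tool_pos: [0.5267, 0.0319, 0.0446]
tcp_rot: [1.0, -0.0, 0.0, 0.0]
ft_force: [-0.3, -1.0, 0.1]
opening: 0.026
```

Call:
step_arm([
  [28,0,0,-0.2,0,0,0],
  [28,0,0,-0.7,0,0,0],
  [28,0,0,-0.9,0,0,0],
  [28,0,0,-0.9,0,0,0],
  [28,0,-0.6,-0.6,0,0,0],
  [28,0,-0.6,0,0,0,0],
  [28,0,0,0,0,0,0],
])

```text
clock: 25.65
tool_pos: [0.5275, 0.082, 0.1784]
tcp_rot: [1.0, 0.001, 0.001, -0.001]
ft_force: [0.3, -0.8, -0.7]
opening: 0.0281
```

```bash

python3 - <<'E'
from h import *
im,K,o,Rm=cam("wrist"); save(im,"w15.png"); s=robot.read_state();print(s["tool_pos"],s["tcp_rot"],s["ft_force"],s["opening"])
np.savez("w15.npz",im=im,K=K,o=o,Rm=Rm)
for c,st in blobs(im,mn=300): print(c.round(),st,onz(c,.0385,K,o,Rm).round(4),fitcover(im,K,o,Rm,c,.0355)[0].round(4))
im,K,o,Rm=cam("side"); save(cv2.resize(im[110:310,200:310],None,fx=5,fy=3),"s15.png")
E
```

```text
[0.52687555 0.0807374  0.17746795] [ 9.99999518e-01  7.17735680e-04  6.69168149e-04 -3.11098012e-05] [-0.29400111  0.48413194 -0.74653438] 0.027962420868473205
[255. 228.] [ 229  206   52   48 1742] [0.5253 0.0327 0.0385] [0.5253 0.0307 0.0271]
[256. 296.] [ 232  277   48   41 1421] [ 0.5262 -0.0509  0.0385] [ 0.5261 -0.0528  0.0268]
```

View pics/w15.png

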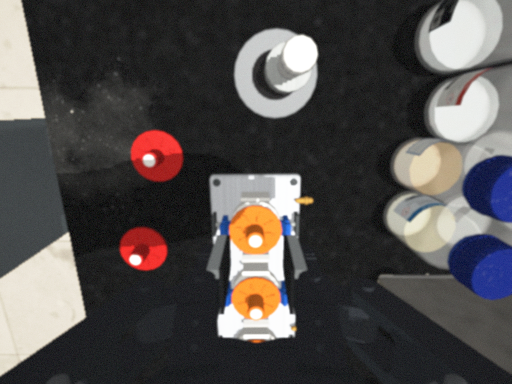

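View pics/s15.png

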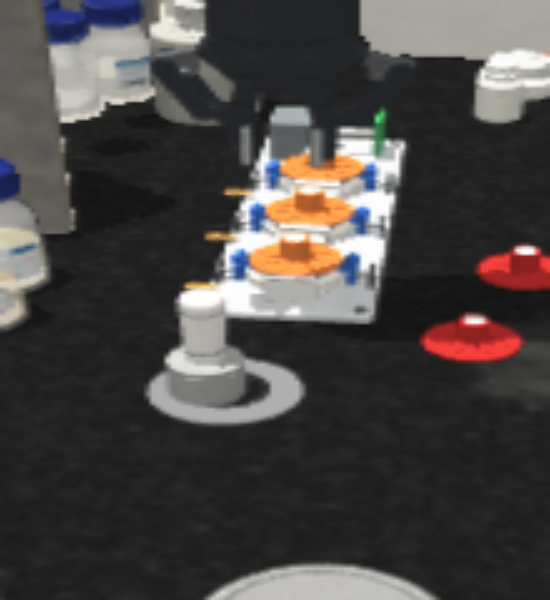

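```bash

python3 - <<'E'
from h import *
d=np.load("w15.npz");im,K,o,Rm=d["im"],d["K"],d["o"],d["Rm"]
save(cv2.resize(im[10:130,220:330],None,fx=5,fy=5,interpolation=cv2.INTER_CUBIC),"w15z.png")
im,K,o,Rm=cam("side"); save(cv2.resize(im[195:255,220:270],None,fx=10,fy=10,interpolation=cv2.INTER_CUBIC),"s15z.png")
E
```

```text
(no output)
```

View pics/w15z.png

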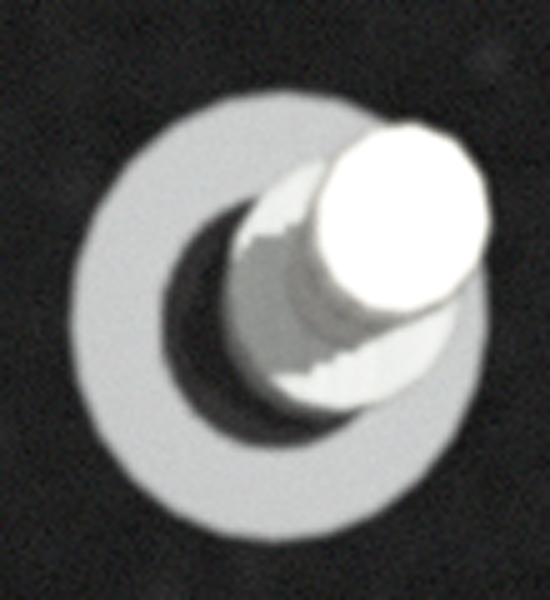

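View pics/s15z.png

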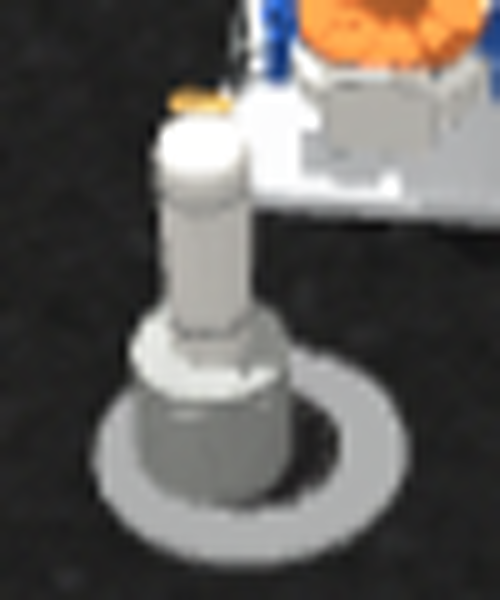

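```bash

python3 - <<'E'
from h import *
d=np.load("w15.npz");im,K,o,Rm=d["im"],d["K"],d["o"],d["Rm"]
for p,z in (((300.6,53.4),.111),((288.6,66.2),.043),((276,73.2),.005)): print(onz(p,z,K,o,Rm).round(4))
im,K,o,Rm=cam("side")
for p,z in (((240.2,210),.111),((241.2,230.8),.043),((245,240.5),.005)): print(onz(p,z,K,o,Rm).round(4))
E
```

```text
[0.5554 0.1897 0.111 ]
[0.5549 0.1896 0.043 ]
[0.5465 0.1874 0.005 ]
[0.5529 0.1964 0.111 ]
[0.5524 0.1967 0.043 ]
[0.5442 0.1913 0.005 ]
```

Call:
step_arm([
  [50,0.23,-0.91,0,0,0,0],
  [50,0.23,-0.91,0,0,0,0],
  [50,0.24,-0.91,0,0,0,0],
  [50,0,0,0,0,0,0],
  [50,0,0,0,0,0,0],
])

```text
clock: 26.35
tool_pos: [0.5543, 0.1887, 0.1757]
tcp_rot: [1.0, -0.0, -0.001, 0.001]
ft_force: [0.3, -0.8, 0.2]
opening: 0.0502
```

```bash

python3 - <<'E'
from h import *
im,K,o,Rm=cam("wrist"); save(im,"w16.png"); s=robot.read_state();print(s["tool_pos"],s["tcp_rot"],s["ft_force"],s["opening"])
np.savez("w16.npz",im=im,K=K,o=o,Rm=Rm)
save(cv2.resize(im[150:300,190:330],None,fx=4,fy=4,interpolation=cv2.INTER_CUBIC),"w16z.png")
E
```

```text
[0.55418559 0.18806196 0.17583781] [ 9.99999485e-01 -4.93657070e-04 -7.11774352e-04  5.28424884e-04] [-0.23684956 -0.73550833 -0.00994186] 0.0502128437412954
```

View pics/w16z.png

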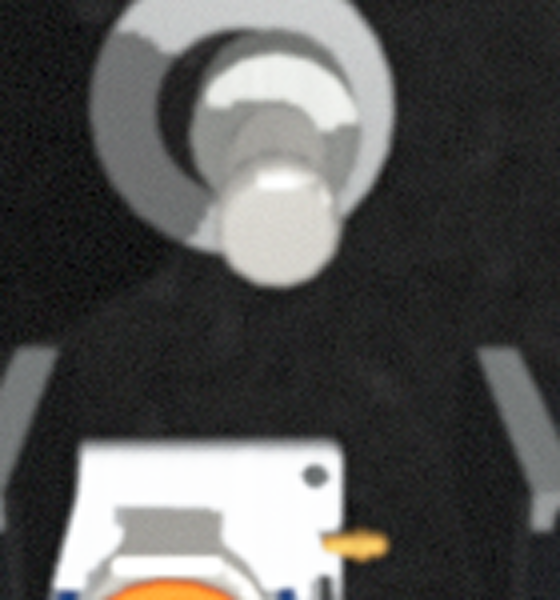

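```bash

python3 - <<'E'
from h import *
d=np.load("w16.npz");im,K,o,Rm=d["im"],d["K"],d["o"],d["Rm"]
print(onz((260,207),.111,K,o,Rm).round(4), onz(((190+358)/8+190,(52+215)/8+150),.043,K,o,Rm).round(4),onz(((90+395)/8+190,150+(-35+252)/8),.005,K,o,Rm))
E
```

```text
[0.5559 0.19   0.111 ] [0.5551 0.1901 0.043 ] [0.54663628 0.1869202  0.005     ]
```

Call:
step_arm([
  [50,0.02,-0.04,0.6,0,0,0],
  [50,0,0,0.8,0,0,0],
  [50,0,0,0.8,0,0,0],
  [50,0,0,0.6,0,0,0],
  [50,0,0,0.18,0,0,0],
  [50,0,0,0,0,0,0],
  [50,0,0,0,0,0,0],
  [10,0,0,0,0,0,0],
  [10,0,0,0,0,0,0],
  [10,0,0,0,0,0,0],
  [10,0,0,0,0,0,0],
  [10,0,0,0,0,0,0],
], squeeze=90)

```text
clock: 27.6
tool_pos: [0.5564, 0.1909, 0.059]
tcp_rot: [1.0, -0.0, 0.001, -0.0]
ft_force: [-0.6, -1.9, 6.2]
opening: 0.022
```

```bash

python3 - <<'E'
from h import *
im,K,o,Rm=cam("side"); s=robot.read_state();print(s["tool_pos"],s["tcp_rot"],s["ft_force"],s["torque"],s["opening"])
save(cv2.resize(im[180:260,210:280],None,fx=8,fy=7,interpolation=cv2.INTER_CUBIC),"s17z.png")
im,K,o,Rm=cam("wrist");save(im,"w17.png")
E
```

```text
[0.55643386 0.19093217 0.0590197 ] [ 9.99999282e-01 -2.42886020e-04  1.15001707e-03 -2.35261110e-04] [-0.65594139 -0.88736924  6.51253897] [-0.2411082   0.28451997  0.02883392] 0.02194264636519156
```

View pics/s17z.png

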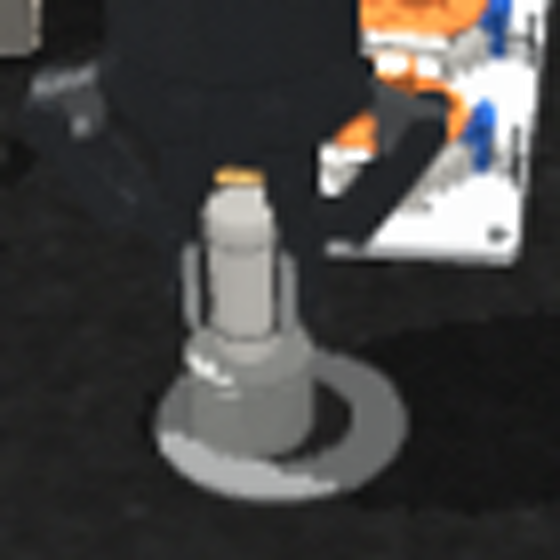

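View pics/w17.png

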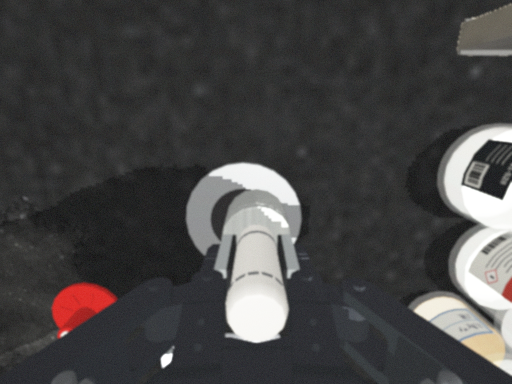

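Call:
step_arm([
  [10,0,0,-0.1,0,0,0],
  [10,0,0,-0.4,0,0,0],
  [10,0,0,-0.8,0,0,0],
  [10,0,0,-0.8,0,0,0],
  [10,0,0,-0.8,0,0,0],
  [10,0,0,0,0,0,0],
  [10,0,0,0,0,0,0],
])

```text
clock: 28.4
tool_pos: [0.5557, 0.1908, 0.1737]
tcp_rot: [1.0, -0.0, 0.001, -0.0]
ft_force: [-0.2, -0.2, -2.9]
opening: 0.0218
```

```bash

python3 - <<'E'
from h import *
im,K,o,Rm=cam("side"); s=robot.read_state();print(s["tool_pos"],s["tcp_rot"],s["ft_force"],s["torque"],s["opening"])
save(cv2.resize(im[150:260,200:280],None,fx=6,fy=5,interpolation=cv2.INTER_CUBIC),"s18z.png")
im,K,o,Rm=cam("wrist");save(im,"w18.png");np.savez("w18.npz",im=im,K=K,o=o,Rm=Rm)
E
```

```text
[0.55480787 0.19049118 0.17239823] [ 9.99999799e-01 -2.09062850e-04 -5.69806376e-04  1.84425906e-04] [-0.11417665 -0.47780763 -3.90141459] [ 0.01657601  0.05716534 -0.0045132 ] 0.0217784165056084
```

View pics/s18z.png

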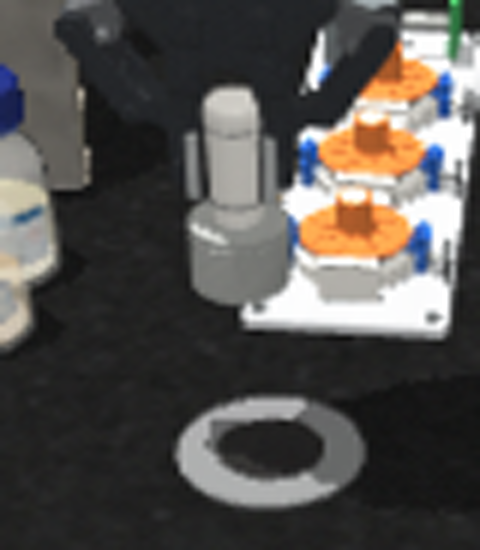

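View pics/w18.png

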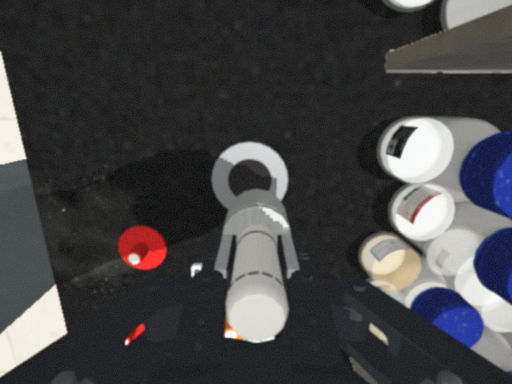

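```bash

python3 - <<'E'
from h import *
d=np.load("w18.npz");im,K,o,Rm=d["im"],d["K"],d["o"],d["Rm"]
save(cv2.resize(im[180:350,200:320],None,fx=4.5,fy=3.5,interpolation=cv2.INTER_CUBIC),"w18z.png")
t=np.array([.5550,.1905])
for zt,r in ((.1725-.054+.106,.0125),(.1565,.021),(.1185,.021)):
    a=np.linspace(0,2*np.pi,40)
    pts=np.array([proj([t[0]+r*np.cos(x),t[1]+r*np.sin(x),zt],K,o,Rm) for x in a]).astype(np.int32)
    im=np.ascontiguousarray(im);cv2.polylines(im,[pts],True,(255,0,255),1)
save(cv2.resize(im[180:350,200:320],None,fx=4.5,fy=3.5,interpolation=cv2.INTER_NEAREST),"w18p.png")
E
```

```text
(no output)
```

View pics/w18p.png

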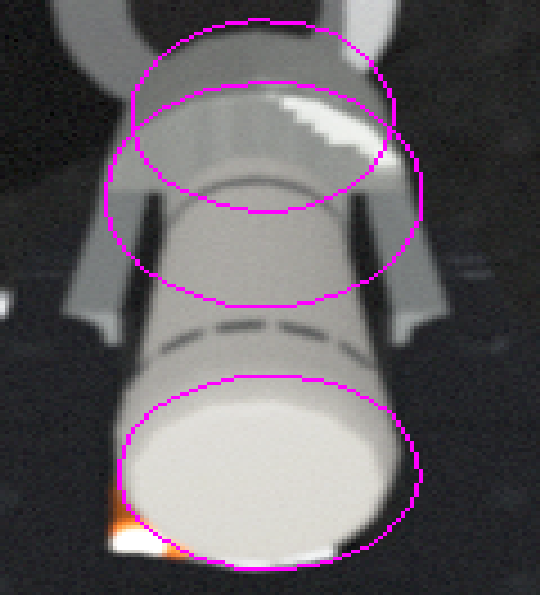

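Call:
step_arm([
  [10,-0.143,0.79,0,0,0,0],
  [10,-0.143,0.79,0,0,0,0],
  [10,-0.143,0.79,0,0,0,0],
  [10,-0.143,0.79,0,0,0,0],
  [10,-0.143,0.79,0,0,0,0],
  [10,0,0,0,0,0,0],
  [10,0,0,0,0,0,0],
  [10,0,0,0.5,0,0,0],
  [10,0,0,0.4,0,0,0],
  [10,0,0,0,0,0,0],
  [10,0,0,0,0,0,0],
])

```text
clock: 29.6
tool_pos: [0.5263, 0.0334, 0.1368]
tcp_rot: [1.0, 0.0, -0.001, -0.0]
ft_force: [0.3, -0.1, -3.2]
opening: 0.0221
```

```bash

python3 - <<'E'
from h import *
im,K,o,Rm=cam("side"); s=robot.read_state();print(s["tool_pos"],s["tcp_rot"],s["ft_force"],s["torque"],s["opening"])
save(cv2.resize(im[140:240,220:300],None,fx=7,fy=6,interpolation=cv2.INTER_CUBIC),"s19z.png")
im,K,o,Rm=cam("wrist");save(im,"w19.png")
im,K,o,Rm=cam("scene");save(cv2.resize(im[140:260,220:350],None,fx=5,fy=5,interpolation=cv2.INTER_CUBIC),"c19.png")
E
```

```text
[0.52698964 0.03331649 0.13749818] [ 9.99999974e-01  2.12611787e-04 -6.41947168e-05 -4.24639932e-05] [-0.13793439 -0.60574204 -3.06919054] [ 0.00415403 -0.03757143 -0.00015635] 0.021808476808268765
```

View pics/s19z.png

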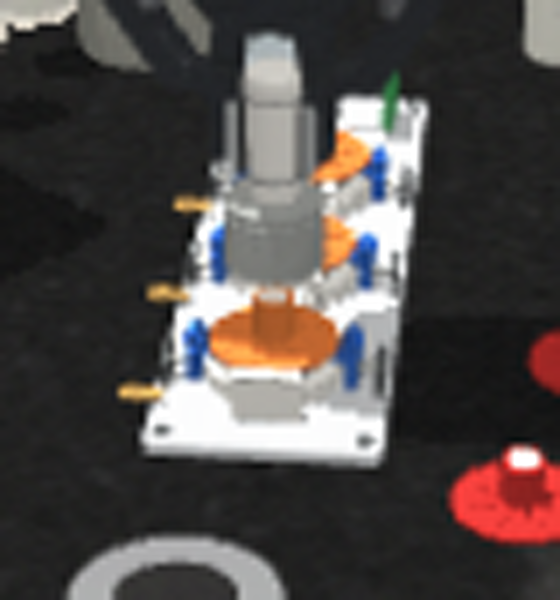

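View pics/w19.png

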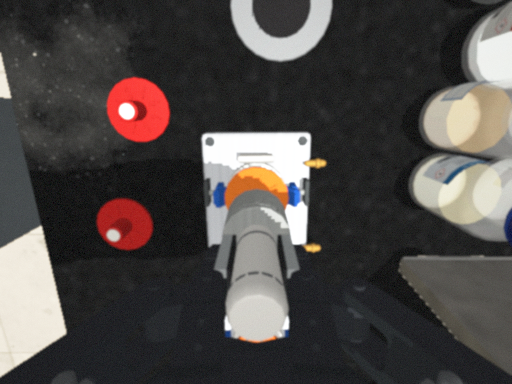

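View pics/c19.png

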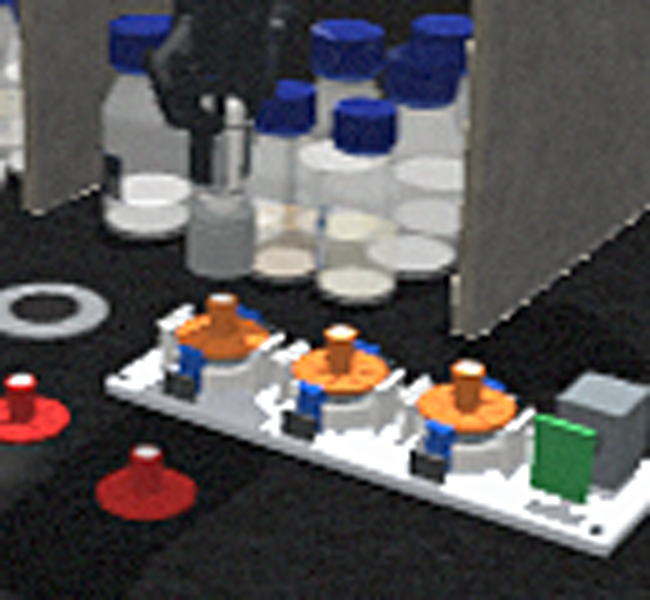

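Call:
step_arm([
  [10,0,0.02,0.4,0,0,0],
  [10,0,0,0.4,0,0,0],
  [10,0,0,0.15,0,0,0],
  [10,0,0,0,0,0,0],
  [10,0,0,0,0,0,0],
])

```text
clock: 30.25
tool_pos: [0.5273, 0.032, 0.1]
tcp_rot: [1.0, -0.0, 0.0, -0.0]
ft_force: [0.4, -0.5, -3.0]
opening: 0.0219
```

Call:
step_arm([
  [10,0,0,0.1,0,0,0],
  [10,0,0,0.1,0,0,0],
  [10,0,0,0,0,0,0],
])

```text
clock: 30.55
tool_pos: [0.5266, 0.0319, 0.091]
tcp_rot: [1.0, -0.0, -0.0, 0.0]
ft_force: [-0.4, -0.7, -3.2]
opening: 0.0215
```

Call:
step_arm([
  [10,0,0,0.1,0,0,0],
  [10,0,0,0.1,0,0,0],
  [10,0,0,0,0,0,0],
])

```text
clock: 30.85
tool_pos: [0.5261, 0.0318, 0.0826]
tcp_rot: [1.0, -0.0, -0.001, 0.0]
ft_force: [-0.2, -0.3, -2.5]
opening: 0.0221
```

```bash

python3 - <<'E'
from h import *
im,K,o,Rm=cam("side"); s=robot.read_state();print(s["tool_pos"],s["tcp_rot"],s["ft_force"],s["torque"],s["opening"])
save(cv2.resize(im[140:240,220:300],None,fx=7,fy=6,interpolation=cv2.INTER_CUBIC),"s20z.png")
im,K,o,Rm=cam("scene");save(cv2.resize(im[140:260,220:350],None,fx=5,fy=5,interpolation=cv2.INTER_CUBIC),"c20.png")
E
```

```text
[0.52607513 0.0318146  0.08268093] [ 9.99999695e-01 -3.12580370e-04 -7.14899250e-04  3.59550135e-05] [ 0.28442297 -0.26677629 -3.86431103] [ 0.00957409  0.01478728 -0.02163483] 0.02234573732444396
```

View pics/s20z.png

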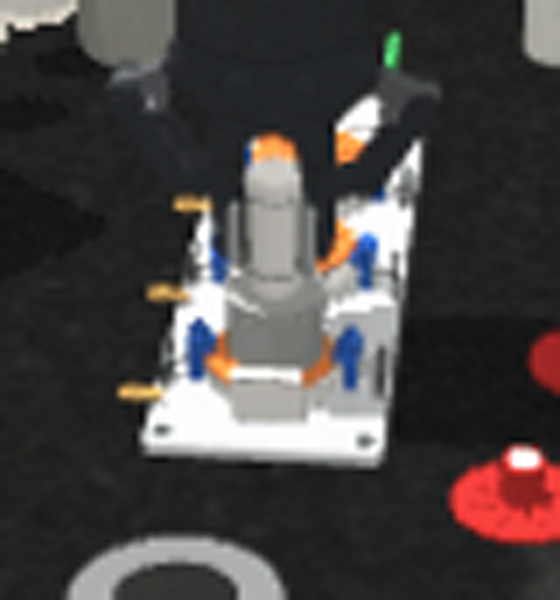

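View pics/c20.png

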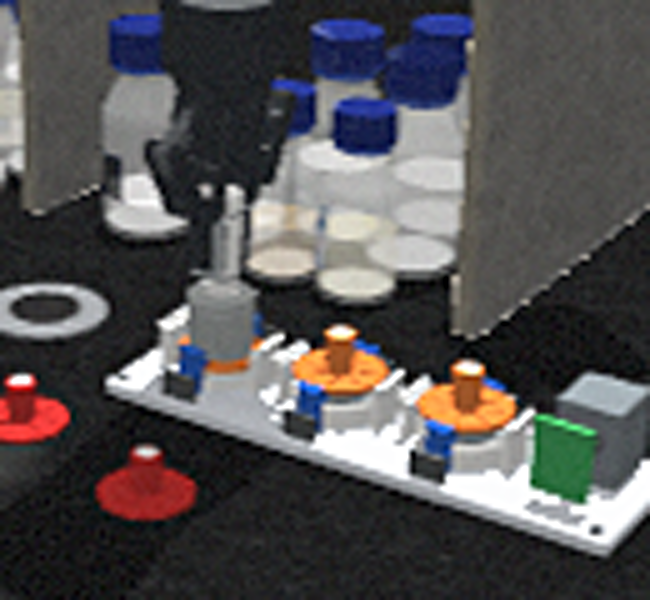

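Call:
step_arm([
  [10,0,0,0.05,0,0,0],
  [10,0,0,0.03,0,0,0],
  [10,0,0,0,0,0,0],
])

```text
clock: 31.25
tool_pos: [0.527, 0.0318, 0.082]
tcp_rot: [1.0, -0.0, 0.001, 0.0]
ft_force: [-6.3, -1.2, 15.6]
opening: 0.022
```

Call:
step_arm([
  [10,0,0,0.04,0,0,0],
  [10,0,0,0,0,0,0],
])

```text
clock: 31.45
tool_pos: [0.5272, 0.0319, 0.0819]
tcp_rot: [1.0, -0.0, 0.001, -0.0]
ft_force: [-11.5, -1.0, 29.2]
opening: 0.0219
```

Call:
step_arm([
  [10,0,0,-0.3,0,0,0],
  [10,0,0,-0.7,0,0,0],
  [10,0,0,-0.8,0,0,0],
  [10,0,0,0,0,0,0],
  [10,0.01,0.7,0,0,0,0],
  [10,0.01,0.7,0,0,0,0],
  [10,0,0.7,0,0,0,0],
  [10,0,0,0,0,0,0],
  [10,0,0,0,0,0,0],
])

```text
clock: 32.35
tool_pos: [0.5269, -0.0524, 0.1495]
tcp_rot: [1.0, -0.001, -0.001, -0.0]
ft_force: [-1.0, 1.1, -3.7]
opening: 0.0221
```

```bash

python3 - <<'E'
from h import *
im,K,o,Rm=cam("side"); s=robot.read_state();print(s["tool_pos"],s["tcp_rot"],s["ft_force"],s["torque"],s["opening"])
save(cv2.resize(im[120:220,220:300],None,fx=7,fy=6,interpolation=cv2.INTER_CUBIC),"s21z.png")
im,K,o,Rm=cam("scene");save(cv2.resize(im[140:260,220:350],None,fx=5,fy=5,interpolation=cv2.INTER_CUBIC),"c21.png")
im,K,o,Rm=cam("wrist");save(im,"w21.png")
print([(c.round(),fitcover(im,K,o,Rm,c,.024)[0].round(4)) for c,st in blobs(im,mn=300)])
E
```

```text
[ 0.5270347  -0.05186996  0.14964729] [ 9.99999633e-01 -4.94343943e-04 -6.19419541e-04 -3.25939837e-04] [-0.20147779  0.69619642 -2.99209145] [-0.04681984 -0.0045535  -0.03695848] 0.02164404696054534
[(array([257.,  95.]), array([0.5265, 0.0311, 0.0268])), (array([257., 181.]), array([ 0.5263, -0.0556,  0.0268]))]
```

View pics/s21z.png

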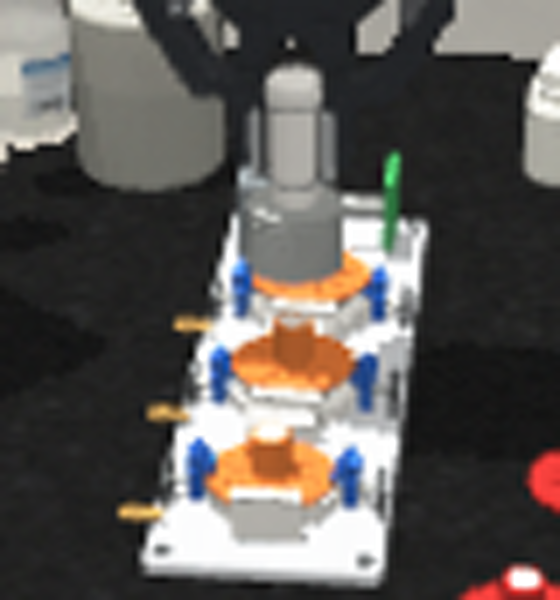

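View pics/c21.png

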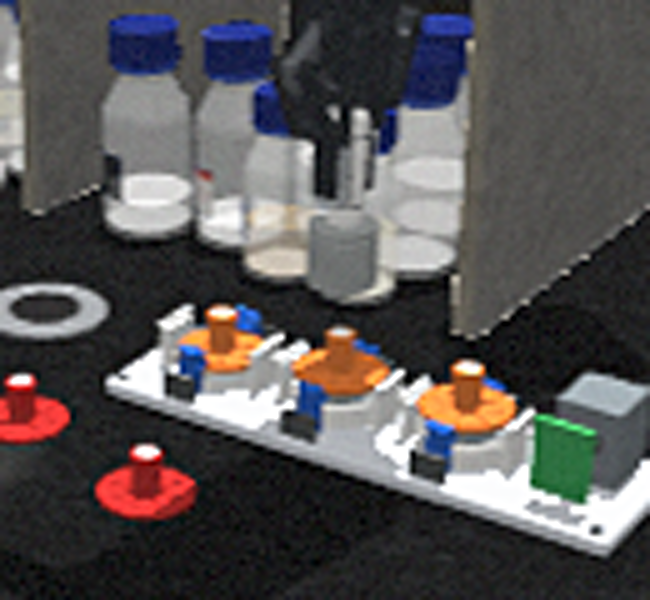

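View pics/w21.png

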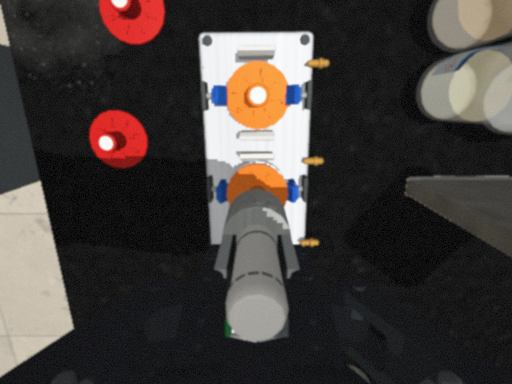

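Call:
step_arm([
  [10,0,0.01,0.4,0,0,0],
  [10,0,0,0.5,0,0,0],
  [10,0,0,0.4,0,0,0],
  [10,0,0,0.1,0,0,0],
  [10,0,0,0,0,0,0],
  [10,0,0,0.1,0,0,0],
  [10,0,0,0.1,0,0,0],
  [10,0,0,0.1,0,0,0],
  [10,0,0,0,0,0,0],
  [10,0,0,0.05,0,0,0],
  [10,0,0,0,0,0,0],
])

```text
clock: 33.6
tool_pos: [0.5276, -0.0526, 0.082]
tcp_rot: [1.0, -0.0, 0.0, 0.0]
ft_force: [-4.7, 0.3, 10.9]
opening: 0.0216
```

Call:
step_arm([
  [10,0,0,0.05,0,0,0],
  [10,0,0,0.02,0,0,0],
  [10,0,0,0,0,0,0],
])

```text
clock: 33.9
tool_pos: [0.528, -0.0527, 0.0819]
tcp_rot: [1.0, -0.0, 0.001, 0.0]
ft_force: [-13.2, 1.0, 35.6]
opening: 0.0221
```

Home (same stop height). On to seat 3.

Call:
step_arm([
  [10,0,0,-0.3,0,0,0],
  [10,0,0,-0.7,0,0,0],
  [10,0,0,-0.8,0,0,0],
  [10,0,0,0,0,0,0],
  [10,0.01,0.71,0,0,0,0],
  [10,0.01,0.71,0,0,0,0],
  [10,0,0.72,0,0,0,0],
  [10,0,0,0,0,0,0],
  [10,0,0,0,0,0,0],
])

```text
clock: 34.8
tool_pos: [0.5276, -0.1383, 0.1486]
tcp_rot: [1.0, -0.001, -0.001, -0.0]
ft_force: [0.3, -0.3, -2.9]
opening: 0.0219
```

```bash

python3 - <<'E'
from h import *
im,K,o,Rm=cam("side"); s=robot.read_state();print(s["tool_pos"],s["tcp_rot"],s["ft_force"],s["torque"],s["opening"])
save(cv2.resize(im[120:220,220:300],None,fx=7,fy=6,interpolation=cv2.INTER_CUBIC),"s22z.png")
im,K,o,Rm=cam("scene");save(cv2.resize(im[140:260,220:350],None,fx=5,fy=5,interpolation=cv2.INTER_CUBIC),"c22.png")
im,K,o,Rm=cam("wrist");save(im,"w22.png")
print([(c.round(),fitcover(im,K,o,Rm,c,.024)[0].round(4)) for c,st in blobs(im,mn=300)])
E
```

```text
[ 0.52767088 -0.13776369  0.14873593] [ 9.99999518e-01 -4.87897211e-04 -7.15649753e-04 -4.61411703e-04] [-1.18308822  1.22116828 -3.39554221] [-0.01220973  0.02365555 -0.00475605] 0.021761189810371527
[(array([256.,   7.]), array([0.5266, 0.031 , 0.0259])), (array([257.,  94.]), array([ 0.5266, -0.0543,  0.0268])), (array([257., 181.]), array([ 0.5269, -0.1405,  0.0269]))]
```

View pics/s22z.png

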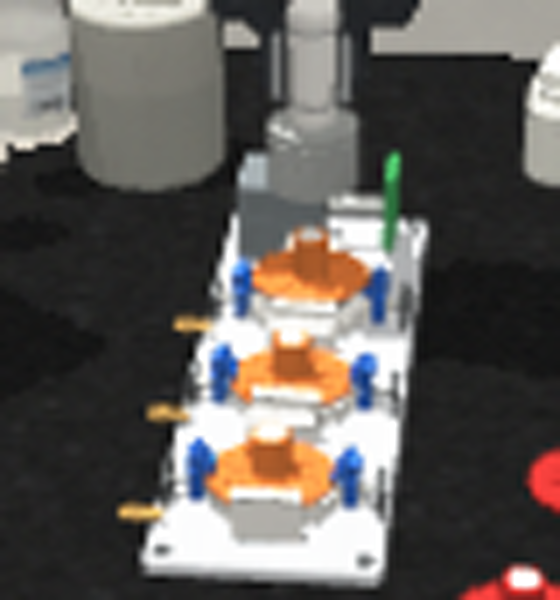

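View pics/c22.png

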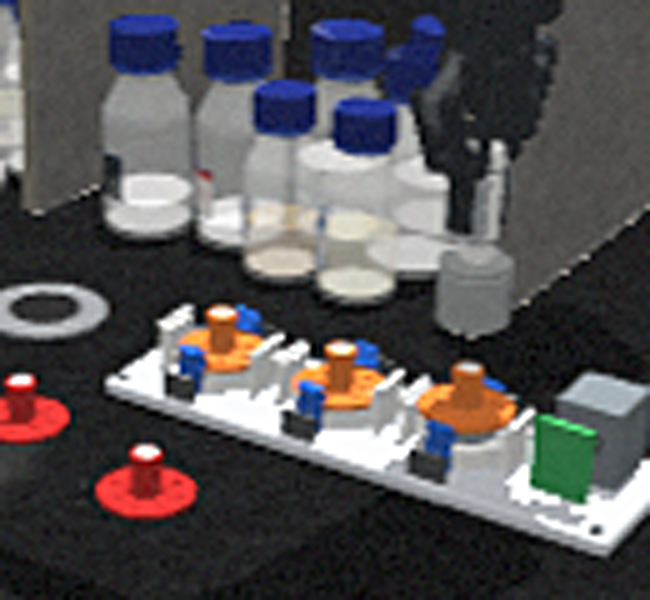

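View pics/w22.png

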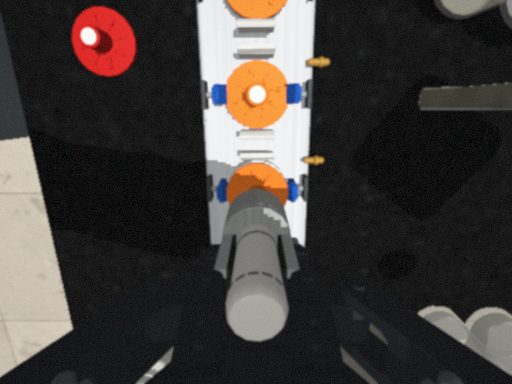

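Call:
step_arm([
  [10,0,0.01,0.4,0,0,0],
  [10,0,0,0.5,0,0,0],
  [10,0,0,0.4,0,0,0],
  [10,0,0,0.1,0,0,0],
  [10,0,0,0,0,0,0],
  [10,0,0,0.1,0,0,0],
  [10,0,0,0.1,0,0,0],
  [10,0,0,0.08,0,0,0],
  [10,0,0,0,0,0,0],
  [10,0,0,0.05,0,0,0],
  [10,0,0,0,0,0,0],
])

```text
clock: 36.05
tool_pos: [0.5283, -0.1386, 0.082]
tcp_rot: [1.0, -0.0, 0.0, 0.0]
ft_force: [-4.5, 0.1, 11.2]
opening: 0.0217
```

Call:
step_arm([
  [10,0,0,0.05,0,0,0],
  [10,0,0,0,0,0,0],
])

```text
clock: 36.25
tool_pos: [0.5285, -0.1387, 0.0819]
tcp_rot: [1.0, -0.0, 0.001, 0.0]
ft_force: [-10.9, 2.2, 28.0]
opening: 0.0219
```

Call:
step_arm([
  [10,0,0,-0.3,0,0,0],
  [10,0,0,-0.9,0,0,0],
  [10,0,0,-0.9,0,0,0],
  [10,0.053,-0.907,0,0,0,0],
  [10,0.053,-0.907,0,0,0,0],
  [10,0.053,-0.907,0,0,0,0],
  [10,0.053,-0.907,0,0,0,0],
  [10,0.053,-0.907,0,0,0,0],
  [10,0.053,-0.907,0,0,0,0],
  [10,0.053,-0.907,0,0,0,0],
  [10,0.053,-0.907,0,0,0,0],
  [10,0.053,-0.907,0,0,0,0],
])

```text
clock: 37.45
tool_pos: [0.5474, 0.1894, 0.1625]
tcp_rot: [1.0, -0.0, -0.0, 0.0]
ft_force: [0.6, -1.0, -2.9]
opening: 0.0217
```

Call:
step_arm([
  [10,0,0,0,0,0,0],
  [10,0,0,0,0,0,0],
])

```text
clock: 37.65
tool_pos: [0.5472, 0.1885, 0.1622]
tcp_rot: [1.0, 0.001, -0.0, 0.0]
ft_force: [-0.0, -0.9, -2.8]
opening: 0.0218
```

```bash

python3 - <<'E'
from h import *
im,K,o,Rm=cam("side"); s=robot.read_state();print(s["tool_pos"],s["tcp_rot"],s["ft_force"],s["torque"],s["opening"])
save(cv2.resize(im[120:260,200:300],None,fx=6,fy=4.2,interpolation=cv2.INTER_CUBIC),"s23z.png")
im,K,o,Rm=cam("scene");save(cv2.resize(im[140:260,200:350],None,fx=5,fy=5,interpolation=cv2.INTER_CUBIC),"c23.png")
im,K,o,Rm=cam("wrist");save(im,"w23.png")
E
```

```text
[0.54721123 0.1876711  0.16220866] [ 9.99999845e-01 -6.51978847e-05 -3.64084645e-04  4.15611707e-04] [-0.33055152 -1.28207377 -2.89711145] [-0.07195319 -0.0329699   0.01042508] 0.02211023849567052
```

View pics/s23z.png

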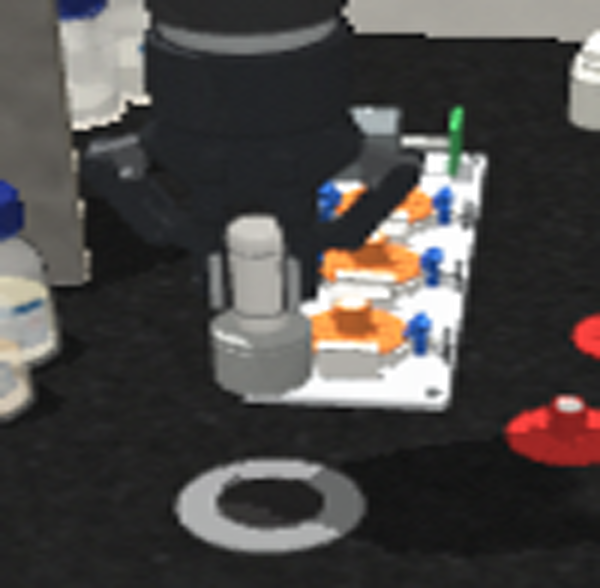

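View pics/c23.png

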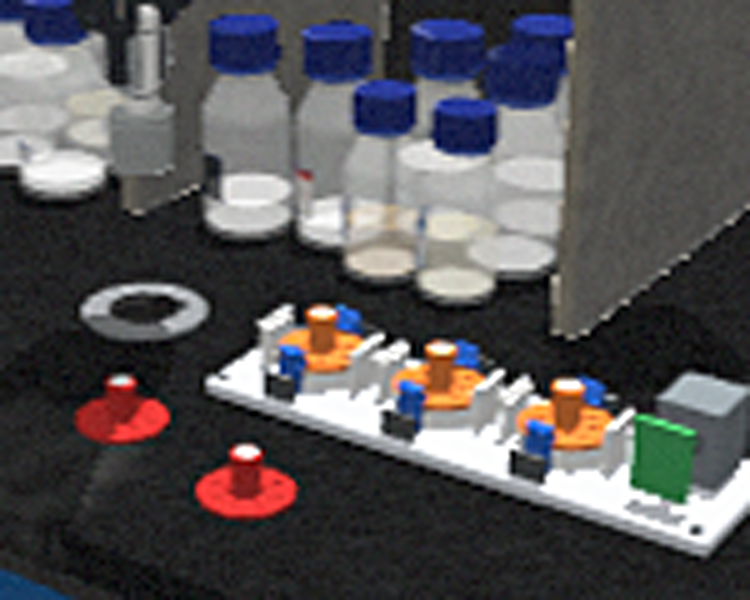

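View pics/w23.png

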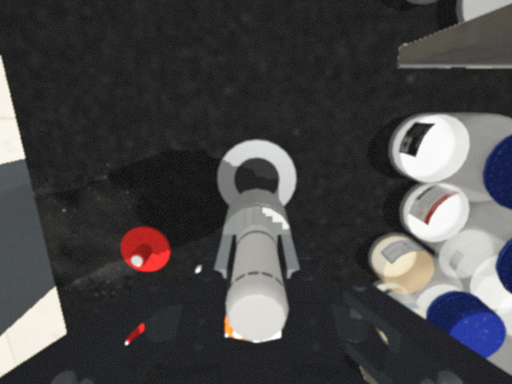

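Call:
step_arm([
  [10,0,0,0.5,0,0,0],
  [10,0,0,0.8,0,0,0],
  [10,0,0,0.7,0,0,0],
  [10,0,0,0.4,0,0,0],
  [10,0,0,0,0,0,0],
  [10,0,0,0.1,0,0,0],
  [10,0,0,0,0,0,0],
])

```text
clock: 38.5
tool_pos: [0.5483, 0.1877, 0.0633]
tcp_rot: [1.0, -0.001, 0.001, -0.0]
ft_force: [0.8, 0.8, -3.2]
opening: 0.0216
```

Call:
step_arm([
  [10,0,0,0.05,0,0,0],
  [10,0,0,0.05,0,0,0],
  [10,0,0,0,0,0,0],
])

```text
clock: 38.8
tool_pos: [0.5482, 0.1882, 0.0591]
tcp_rot: [1.0, -0.0, 0.001, -0.0]
ft_force: [0.6, -0.9, -0.7]
opening: 0.0224
```

Call:
step_arm([
  [10,0,0,0.01,0,0,0],
  [30,0,0,0,0,0,0],
  [40,0,0,0,0,0,0],
  [50,0,0,0,0,0,0],
  [50,0,0,0,0,0,0],
  [50,0,0,-0.3,0,0,0],
  [50,0,0,-0.7,0,0,0],
  [50,0,0,-0.9,0,0,0],
  [50,0,0,-0.9,0,0,0],
  [50,0,0,0,0,0,0],
  [50,0,0,0,0,0,0],
])

```text
clock: 39.9
tool_pos: [0.5484, 0.1883, 0.1718]
tcp_rot: [1.0, -0.0, 0.001, -0.0]
ft_force: [-0.0, 0.3, 0.3]
opening: 0.0501
```

```bash

python3 - <<'E'
from h import *
im,K,o,Rm=cam("side"); s=robot.read_state();print(s["tool_pos"],s["tcp_rot"],s["ft_force"],s["torque"],s["opening"])
save(cv2.resize(im[120:260,200:300],None,fx=6,fy=4.2,interpolation=cv2.INTER_CUBIC),"s24z.png")
im,K,o,Rm=cam("wrist");save(im,"w24.png")
E
```

```text
[0.54747143 0.18795276 0.17033213] [ 9.99999948e-01 -2.65332901e-04  1.75903167e-04 -5.19460441e-05] [-0.41262614  0.47901568 -0.57658992] [-0.0318329   0.00992657 -0.01256838] 0.050090435983188936
```

View pics/s24z.png

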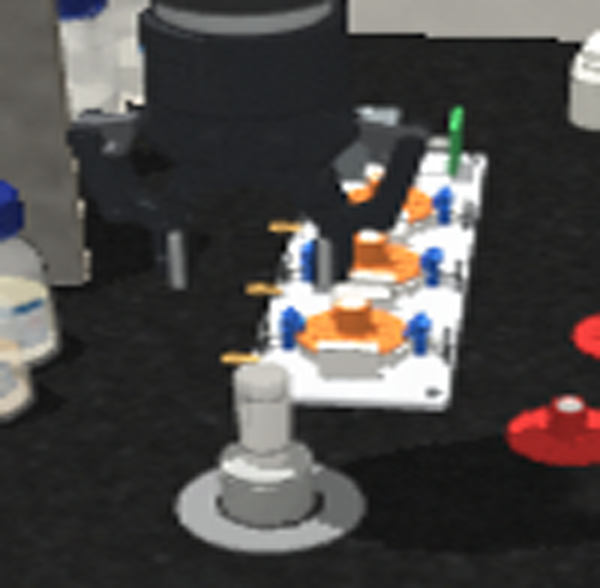

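View pics/w24.png

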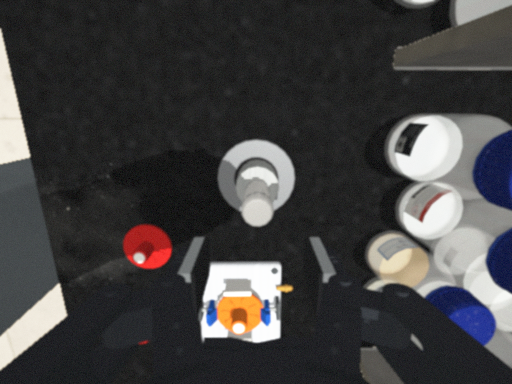

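```bash

python3 - <<'E'
from h import *
im,K,o,Rm=cam("scene")
hsv=cv2.cvtColor(im,cv2.COLOR_RGB2HSV); m=cv2.inRange(hsv,(50,130,50),(75,255,255)); m[:, :300]=0; m[:,360:]=0;m[:200]=0
ys,xs=np.where(m); print(xs.min(),xs.max(),ys.min(),ys.max(),xs.mean(),ys.mean())
print(onz((xs.mean(),ys.mean()),.043,K,o,Rm))
for x in (.475,.48,.485,.49,.495,.5): print(x,[proj([x,-.2132+d,z],K,o,Rm).round(1).tolist() for d in (-.018,.018) for z in (.02,.066)])
d=np.load("w2.npz");K2,o2,R2=d["K"],d["o"],d["Rm"]
print(onz((259.3,322),.066,K2,o2,R2),proj([.49,-.195,.066],K2,o2,R2),proj([.49,-.231,.066],K2,o2,R2))
save(cv2.resize(im[205:255,310:360],None,fx=12,fy=12,interpolation=cv2.INTER_CUBIC),"c25.png")
E
```

```text
326 338 223 239 332.03614457831327 230.8975903614458
[ 0.49845241 -0.21430649  0.043     ]
0.475 [[333.3, 243.6], [334.7, 228.6], [321.3, 239.7], [322.4, 224.9]]
0.48 [[334.1, 242.9], [335.5, 227.9], [322.1, 238.9], [323.3, 224.1]]
0.485 [[334.9, 242.1], [336.3, 227.1], [322.9, 238.2], [324.1, 223.4]]
0.49 [[335.7, 241.3], [337.1, 226.4], [323.7, 237.4], [324.9, 222.7]]
0.495 [[336.5, 240.6], [337.9, 225.7], [324.6, 236.7], [325.7, 222.0]]
0.5 [[337.3, 239.8], [338.7, 225.0], [325.4, 236.0], [326.6, 221.3]]
[ 0.49514341 -0.15678171  0.066     ] [256.18840441 341.08451449] [256.25754845 358.2476028 ]
```

View pics/c25.png

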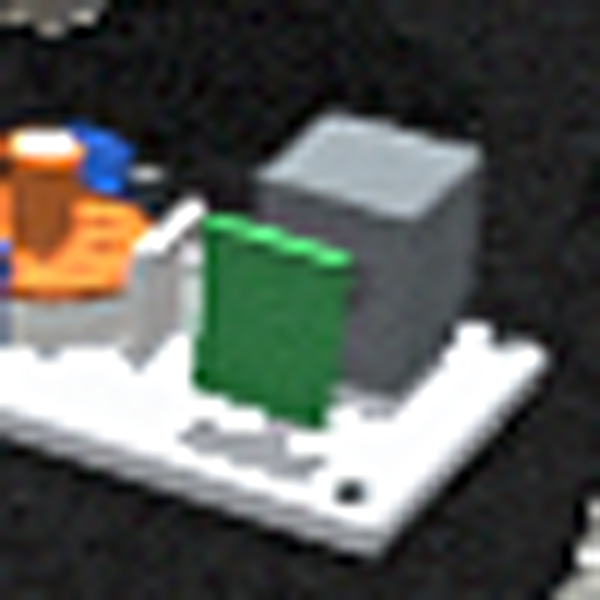

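Call:
step_arm([
  [0,-0.2,0.912,0,0,0,0],
  [0,-0.2,0.912,0,0,0,0],
  [0,-0.2,0.912,0,0,0,0],
  [0,-0.2,0.912,0,0,0,0],
  [0,-0.2,0.912,0,0,0,0],
  [0,-0.2,0.912,0,0,0,0],
  [0,-0.2,0.912,0,0,0,0],
  [0,-0.2,0.912,0,0,0,0],
  [0,-0.2,0.912,0,0,0,0],
  [0,-0.2,0.912,0,0,0,0],
  [0,-0.2,0.912,0,0,0,0],
  [0,0,0,0,0,0,0],
], squeeze=30)

```text
clock: 41.25
tool_pos: [0.4576, -0.2164, 0.1688]
tcp_rot: [1.0, -0.003, -0.001, 0.0]
ft_force: [0.4, 0.0, 0.2]
opening: 0.0002
```

```bash

python3 - <<'E'
from h import *
im,K,o,Rm=cam("side"); s=robot.read_state();print(s["tool_pos"],s["tcp_rot"],s["ft_force"],s["torque"],s["opening"])
save(cv2.resize(im[90:220,220:320],None,fx=6,fy=4.5,interpolation=cv2.INTER_CUBIC),"s26z.png")
im,K,o,Rm=cam("wrist");save(im,"w26.png")
print(onz((256,300),0.066,K,o,Rm))
np.savez("w26.npz",im=im,K=K,o=o,Rm=Rm)
print([(c.round(),fitcover(im,K,o,Rm,c,.024)[0].round(4)) for c,st in blobs(im,mn=300)])
E
```

```text
[ 0.45799254 -0.21454523  0.16883325] [ 9.99996875e-01 -2.19961161e-03 -1.06576839e-03 -5.25890798e-04] [-0.06348707  1.29298145  0.59671563] [ 0.01292203 -0.01250826 -0.00919571] 0.0002523671329232786
[ 0.45582802 -0.3246589   0.066     ]
[(array([337.,  14.]), array([ 0.5262, -0.0642,  0.0198])), (array([332., 103.]), array([ 0.5277, -0.1387,  0.0268]))]
```

View pics/s26z.png

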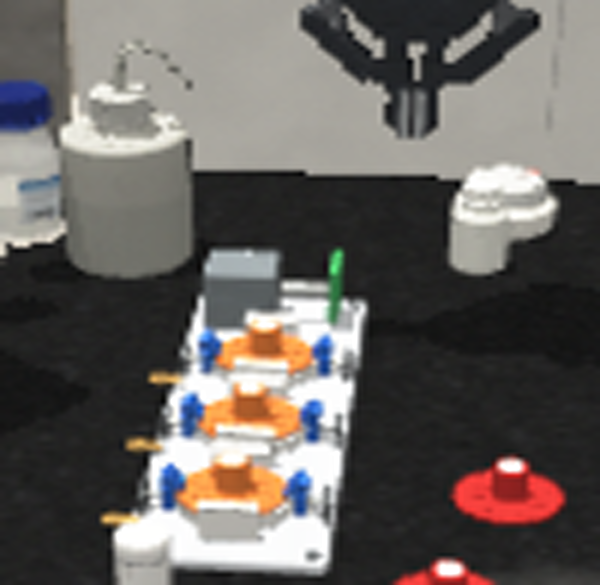

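View pics/w26.png

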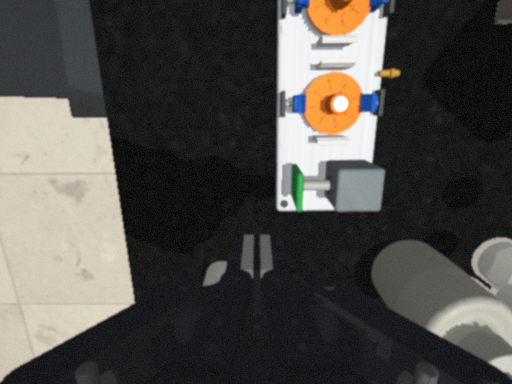

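```bash

python3 - <<'E'
from h import *
d=np.load("w26.npz");im,K,o,Rm=d["im"],d["K"],d["o"],d["Rm"]
hsv=cv2.cvtColor(im,cv2.COLOR_RGB2HSV); m=cv2.inRange(hsv,(50,130,50),(75,255,255)); ys,xs=np.where(m)
print(xs.min(),xs.max(),ys.min(),ys.max())
for x in (.49,.495,.5): print(x,[proj([x+e,-.2132+dd,z],K,o,Rm).round(1).tolist() for e in (0,.006) for dd in (-.018,.018) for z in (.02,.066)])
save(cv2.resize(im[150:230,260:400],None,fx=5,fy=5,interpolation=cv2.INTER_CUBIC),"w26z.png")
E
```

```text
293 302 166 212
0.49 [[288.3, 196.2], [293.6, 211.6], [289.3, 162.2], [295.0, 172.4], [294.1, 196.1], [300.3, 211.6], [295.3, 162.2], [301.9, 172.4]]
0.495 [[293.1, 196.1], [299.1, 211.6], [294.3, 162.2], [300.8, 172.4], [298.8, 196.1], [305.8, 211.6], [300.2, 162.2], [307.7, 172.4]]
0.5 [[297.9, 196.1], [304.7, 211.6], [299.2, 162.2], [306.6, 172.4], [303.6, 196.1], [311.4, 211.5], [305.1, 162.2], [313.6, 172.3]]
```

View pics/w26z.png

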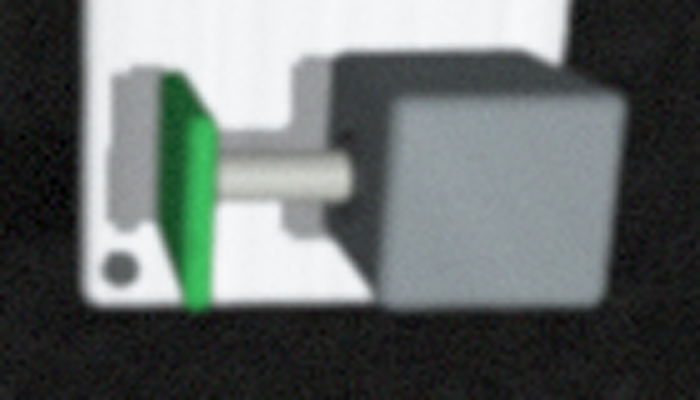

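Call:
step_arm([
  [0,0,0,0.7,0,0,0],
  [0,0,0,0.9,0,0,0],
  [0,0,0,0.8,0,0,0],
  [0,0,0,0.6,0,0,0],
  [0,0,0,0.15,0,0,0],
  [0,0,0,0,0,0,0],
  [0,0.2,0,0,0,0,0],
  [0,0.2,0,0,0,0,0],
  [0,0.1,0,0,0,0,0],
  [0,0,0,0,0,0,0],
])

```text
clock: 42.35
tool_pos: [0.4802, -0.2136, 0.0448]
tcp_rot: [1.0, -0.0, 0.0, 0.0]
ft_force: [-2.1, -1.1, 1.9]
opening: -0.0001
```

```bash

python3 - <<'E'
from h import *
im,K,o,Rm=cam("side"); s=robot.read_state();print(s["tool_pos"],s["tcp_rot"],s["ft_force"],s["torque"],s["opening"])
save(cv2.resize(im[90:220,220:320],None,fx=6,fy=4.5,interpolation=cv2.INTER_CUBIC),"s27z.png")
E
```

```text
[ 0.47958759 -0.21350234  0.04456253] [ 9.99999923e-01 -2.27731052e-04 -4.75526233e-06  3.19113506e-04] [-3.13040405 -0.6134516   0.94212204] [-0.09855811  0.43518369 -0.03045166] -0.00029161672823475903
```

View pics/s27z.png

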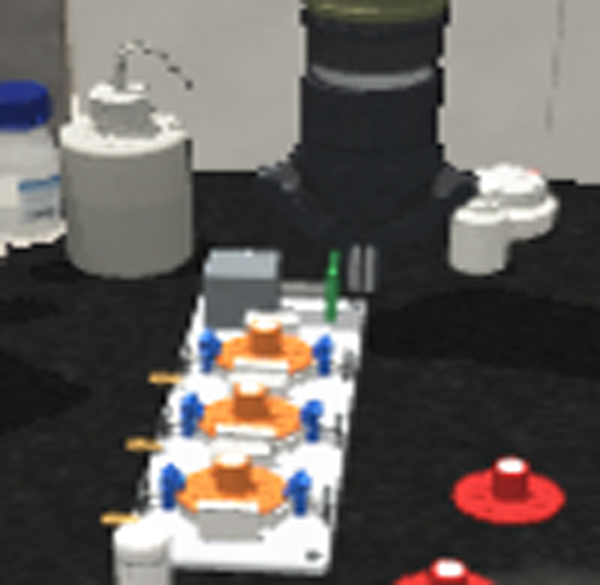

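Call:
step_arm([
  [0,0.2,0,0,0,0,0],
  [0,0.2,0,0,0,0,0],
  [0,0.15,0,0,0,0,0],
  [0,0,0,0,0,0,0],
])

```text
clock: 42.8
tool_pos: [0.5015, -0.2131, 0.0439]
tcp_rot: [1.0, -0.0, -0.001, -0.0]
ft_force: [-6.4, -0.2, 4.8]
opening: 0.0002
```

Call:
step_arm([
  [0,0.07,0,0,0,0,0],
  [0,0.05,0,0,0,0,0],
  [0,0,0,0,0,0,0],
])

```text
clock: 43.1
tool_pos: [0.5043, -0.2131, 0.0437]
tcp_rot: [1.0, -0.0, -0.002, -0.0]
ft_force: [-10.3, 0.9, 6.1]
opening: -0.0001
```

Call:
step_arm([
  [0,0.06,0,0,0,0,0],
  [0,0.03,0,0,0,0,0],
  [0,0,0,0,0,0,0],
])

```text
clock: 43.4
tool_pos: [0.5045, -0.2131, 0.0435]
tcp_rot: [1.0, -0.001, -0.005, 0.0]
ft_force: [-19.9, -0.1, 15.0]
opening: -0.0002
```

```bash

python3 - <<'E'
from h import *
im,K,o,Rm=cam("side"); s=robot.read_state();print(s["tool_pos"],s["ft_force"])
save(cv2.resize(im[90:220,220:320],None,fx=6,fy=4.5,interpolation=cv2.INTER_CUBIC),"s28z.png")
E
```

```text
[ 0.50449087 -0.21306169  0.04349927] [-18.50584627  -0.92081653  14.58652577]
```

View pics/s28z.png

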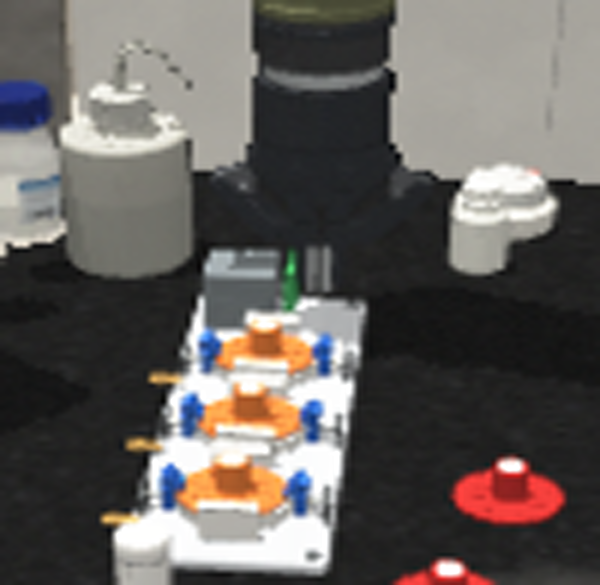

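At the stop (25 mm travel, hard force). Back off and rise.

Call:
step_arm([
  [0,-0.3,0,0,0,0,0],
  [0,-0.5,0,0,0,0,0],
  [0,-0.6,0,0,0,0,0],
  [0,0,0,-0.5,0,0,0],
  [0,0,0,-0.9,0,0,0],
  [0,0,0,-0.9,0,0,0],
  [0,-0.1,0,-0.9,0,0,0],
  [0,0,-0.6,-0.6,0,0,0],
  [0,0,-0.8,-0.2,0,0,0],
  [0,0,0,0,0,0,0],
  [0,0,0,0,0,0,0],
])

```text
clock: 44.55
tool_pos: [0.4509, -0.1571, 0.2045]
tcp_rot: [1.0, 0.001, 0.001, 0.0]
ft_force: [0.0, -0.1, 0.8]
opening: -0.0001
```

```bash

python3 - <<'E'
from h import *
im,K,o,Rm=cam("side"); s=robot.read_state();print(s["tool_pos"],s["ft_force"])
save(cv2.resize(im[90:270,210:320],None,fx=6,fy=3.3,interpolation=cv2.INTER_CUBIC),"s29z.png")
im,K,o,Rm=cam("wrist");save(im,"w29.png")
print([(c.round(),fitcover(im,K,o,Rm,c,.024)[0].round(4)) for c,st in blobs(im,mn=300)])
im,K,o,Rm=cam("scene");save(cv2.resize(im[140:300,180:410],None,fx=3.3,fy=3.3,interpolation=cv2.INTER_CUBIC),"c29.png")
for n in("wash_bottle","steel_cup","vial"): print(n,[(r["xy"],r["confidence"]) for r in recognise("scene",n)[:1]])
E
```

```text
[ 0.45047105 -0.15747321  0.20398774] [-0.55880102  0.23788887 -0.47301672]
[(array([337.,   4.]), array([   0.506 , -196.7201,  196.7311])), (array([332.,  75.]), array([ 0.5267, -0.0542,  0.0268])), (array([327., 157.]), array([ 0.5275, -0.1391,  0.0269]))]
wash_bottle [([387.9, 215.3], 0.97)]
steel_cup [([185.9, 168.0], 0.55)]
vial [([363.5, 261.8], 0.71)]
```

View pics/s29z.png

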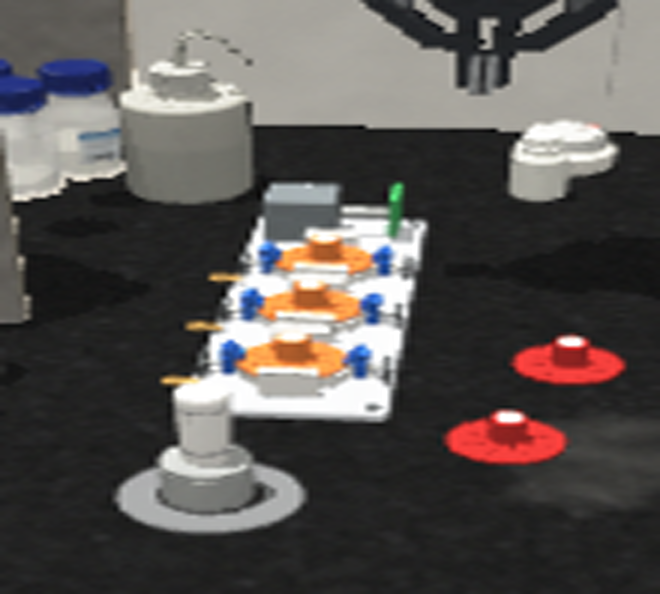

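View pics/w29.png

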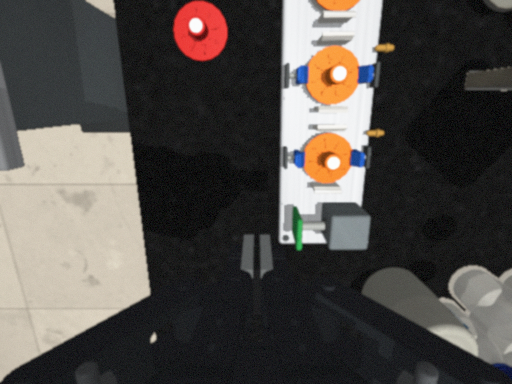

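View pics/c29.png

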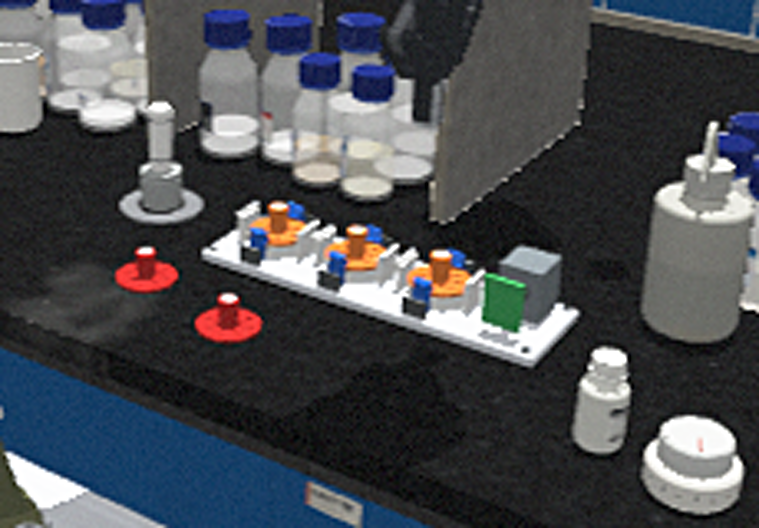

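```bash

python3 - <<'E'
from h import *
im,K,o,Rm=cam("scene")
c=cv2.resize(im[195:240,250:330],None,fx=10,fy=10,interpolation=cv2.INTER_NEAREST)
for p in ((.5264,.0311),(.5267,-.054),(.5275,-.139)):
    for z,col in ((.052,(0,255,0)),(.0635,(255,0,255)),(.028,(0,255,255))):
        r=.009 if z>.03 else .028
        pts=np.array([(proj([p[0]+r*np.cos(a),p[1]+r*np.sin(a),z],K,o,Rm)-[250,195]+.5)*10 for a in np.linspace(0,6.283,40)]).astype(np.int32)
        cv2.polylines(c,[pts],True,col,1)
save(c,"c30.png")
im,K,o,Rm=cam("side")
c=cv2.resize(im[140:205,235:290],None,fx=9,fy=9,interpolation=cv2.INTER_NEAREST)
for p in ((.5264,.0311),(.5267,-.054),(.5275,-.139)):
    for z,col in ((.052,(0,255,0)),(.0635,(255,0,255)),(.028,(0,255,255))):
        r=.009 if z>.03 else .028
        pts=np.array([(proj([p[0]+r*np.cos(a),p[1]+r*np.sin(a),z],K,o,Rm)-[235,140]+.5)*9 for a in np.linspace(0,6.283,40)]).astype(np.int32)
        cv2.polylines(c,[pts],True,col,1)
save(c,"s30.png")
E
```

```text
(no output)
```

View pics/c30.png

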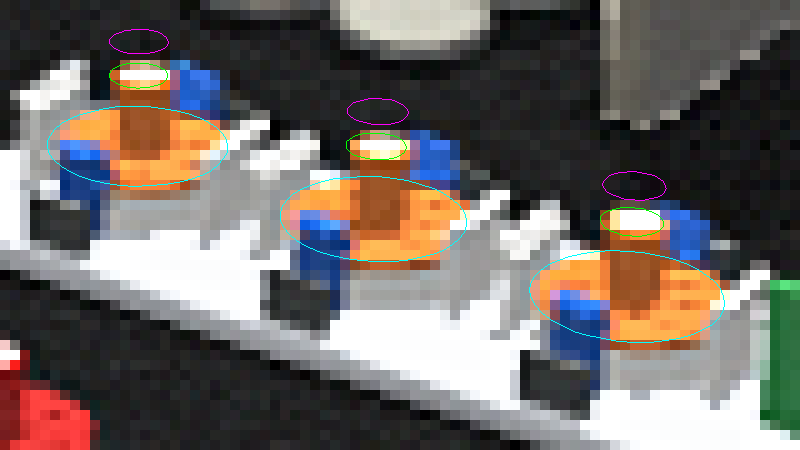

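View pics/s30.png

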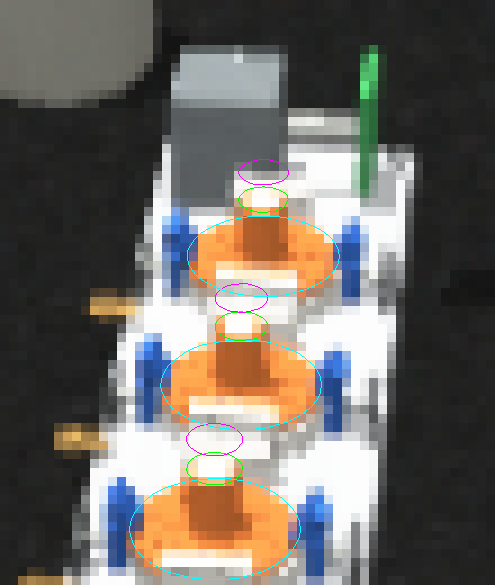

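All three knob tops match the home-height outlines, the tool is centred on its pad and the slide is back out, so I'm handing in.

```bash
python3 -c "
from h import *
print(robot.hand_in(), robot.read_state()['clock'])"
```

```text
the job is handed in; nothing more can be done
the job is handed in; nothing more can be done
```

I set all three orange covers on the holders and pressed each one home with the seating tool. I then put the tool back on its pad, pushed the purge slide through its stroke, backed off and handed in at about 45 s.

My last checks before handing in showed:

- **Covers:** each press stopped at the same height, the one expected for a seated cover, with about 28–36 N of force. In both fixed cameras the knob tops line up with the home-height outlines rather than the unclicked ones.
- **Purge slide:** it moved about 25 mm to a hard stop, where the sideways force rose to about 20 N. The pictures show it back out.
- **Seating tool:** it stands upright in the middle of its pad, and the arm is clear of everything.
- **Bystanders and red look-alikes:** the wash bottle, vial and red look-alikes look untouched. The steel cup is partly out of the last close view, so I could only check it roughly; the network's position for it shifted by about 5 pixels at low confidence. The arm was never close to it after the third cover was picked up.

None of the checks failed or disagreed, and I saw no grip slip or knocked cover during the run. `hand_in` reports no verdict, so I have no confirmed result.

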